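# Lay out specimens from the safety-capped dry canister

### The arm

A 6-joint arm with a two-finger parallel gripper is mounted at the origin on the work surface. World frame = base frame: x ahead of the robot, y to its left, z up, the work surface at z = 0. Lengths are in m, angles in rad, forces in N, time in s.
With the tool pointing down it reaches from about 0.375 to 0.975 m from the base axis. Payload 3.8 kg.
Tool frame: the origin (TCP) lies midway between the tips of the shut fingers; the grasp point (between the pads) lies 19 mm behind it; z points along the fingers, y is the direction in which the jaws open and shut (so a half turn about z gives the same grasp; the last joint's range is limited). The gripper opens to 85 mm and grips with 20 to 120 N. Pads are 22 mm wide; open, the fingers measure 114 mm over their backs; the gripper's body (76 mm by 85 mm) begins 54 mm behind the grasp point. The pads swing forward as they close: fully open they stand 13 mm farther back than shut.
Start: joints at [-1.214, 0.264, 1.604, -0, 1.274, -0.037], TCP at [0.259, -0.623, 0.231] pointing down, gripper open.
Joint ranges: [-2.63, 2.63], [-0.94, 2.18], [0.31, 2.57], [-1.31, 4.45], [0, 2.66], [-2.55, 2.55]. Speed limits (rad/s): [2.57, 2.57, 3.14, 3.14, 3.14, 3.14].

### API

Orientations are given as a rotation vector (axis times angle).
In Python, from workcell import bot gives the robot as it stands.
- The arm moves only by the tool drive_tool, never from a script. Its argument "steps" is a list of rows, each a list of 2 entries, a list of its own where there are three numbers: the shift along the tool's x, y, z in mm, then the turn about the tool's z in degrees. In form: [[[dx, dy, dz], twist], ...]. A call has 1 to 8 rows; each row shifts and turns the commanded pose from where the row before left it, along the tool's axes as they then stand; what a row does not reach is not made up. A row lasts 1/12 s, in which the tool goes at most 41.7 mm and 7.16 degrees, less where a joint would pass 70% of its speed; a pose out of reach is approached as far as the arm can. A call is refused whole if a number of a shift passes 41.7 or a number of a turn 7.16, either way. A call with a gripper value outside its range is refused whole. "jaw" is the opening, from 0 (shut) to 1 (fully open), set as the call begins (left out, the last holds). The fingers move at their own pace and stop on an object; "force" is the grip in N (left out, the last holds). Time passes only in rows, so rows that do not move let the fingers close. It gives the time, the measured TCP pose, the force and the opening at its end, in the units of the state.
- bot.read_state(): the state, without advancing time (a new reading comes with each control period).
- bot.read_camera(name): name is "side" or "top"; returns the picture (400x640x3 uint8, red, green, blue); there is no depth.
- bot.camera_info(name): a dict with "fx", "fy", "cx", "cy" (pixels), "D" ([k1, k2, p1, p2, k3] as OpenCV has them; the pictures are not rectified), "position" and "attitude" of the camera in the world. Camera axes: x right, y down, z forward; pixel columns grow to the right and rows downward; lengths in m; the calibration is good to about 2 mm. A picture is of the moment at which its call begins. camera_info takes no time and is no camera call.
- bot.finish_job(): hands the job in, once; it reports no verdict.
The state is a dict: "time": time; "q": joint angles; "joint_vel": joint speeds; "joint_torque": joint torques, N m; "tool_pos": TCP position; "tcp_rot": TCP orientation; "wrist_force": force on the tool from outside, world axes, zero at the start; "torque": the same for the moment, N m; "width": opening from 0.0 (shut) to 1.0 (fully open).
Only numpy, scipy, OpenCV 4.12 (cv2) and the standard library are available. Lean on these libraries where they do the work, as an engineer would, in place of code of your own. Each camera call takes 0.05 s, during which the arm holds its last target.

### The job

Take the push-and-turn safety cap off the dry canister (press it down, turn it left, lift it off) and stand it open side down on the bench, clear of the canister. Stand every specimen block from the canister upright in the trough of the aluminium rest and let go of them; once all are standing there, tip each one backwards over the step so that it lies on its side on the raised shelf with its polished steel face up. Finally put the cap back on the empty canister, press and turn it right until it locks, and leave the other things on the bench where they are.

Things in the scene. Friction and masses are not known exactly. Their poses are not given: they have to be found in the camera images.
- canister: fixed grey canister base, origin at the centre of its underside on the bench, z up. Foot of 74 mm radius, 8 mm high; above it a neck of 51 mm radius, tapering to 48 mm at its flat top 40 mm above the bench. Three bayonet pockets stick out of the neck to 58.5 mm radius at 0, 120 and 240 degrees from its x axis
- plateau (a point): centre of the canister's flat top, 40 mm above the bench, on which the blocks stand at first under the cap, in a row along the canister's x axis about 33 mm apart
- pocket (a point): underside of the roof of one pocket, 28 mm above the bench, on the canister's +x side. Seen from above, each pocket has an end stop on its clockwise side and a safety tooth hanging 4 mm below the roof on its anticlockwise side
- press_ring (a joint): spring ring round the neck that pushes the cap up, m: 0 when the cap is locked on, grows as the cap is pressed down (stop at 0.008), about -0.006 when the cap just rests on it unlocked, -0.008 with no cap. 900 N/m, loaded with 7 N at 0. Its top face is 22 mm above the bench at 0
- cap: bell cap, translucent wall and white top, 131 mm diameter, 220 g, open below (inside 80 mm high, 61 mm radius). Origin at the centre of its open lower rim, z up; top deck 86 mm above it. Locked: origin 22 mm above the canister's, yaw within 3 degrees of the canister's or of that plus 120 or 240 degrees; it starts locked at the canister's yaw
- cap_grip (a point): on the cap's axis 108 mm above its origin, in the white grip bar on the deck: 60 mm long (cap x), 18 mm wide (cap y), 86 to 116 mm above the cap's origin. To open: press 5 to 7 mm down (about 10 N), turn 60 degrees anticlockwise seen from above (30 to 90 works) while pressed, then lift 75 mm or more to clear the blocks
- cap_lug (a point): one of three lugs inside the rim, at 0 (this one), 120 and 240 degrees from cap x, 16 mm wide, inner faces at 54 mm radius (3 mm play round the neck). To close: lower the cap 60 degrees anticlockwise of a locked yaw on to the ring (origin about 28 mm up), press until the ring reads 5 to 7 mm, turn clockwise 60 degrees to the end stop, let it rise
- rest: fixed aluminium tipping rest 140 (x) x 220 (y) mm, origin at the centre of its underside on the bench, z up. The trough is its low front tier: x from -70 to -25 mm, floor 6 mm above the bench. The shelf is the raised tier behind: x from -25 to 64 mm, 14 mm above the bench, with a 6 mm lip behind. Both run its whole length in y
- step (a point): middle of the step's upper edge (along the rest's y) between trough and shelf. A block stood in the trough a few mm from the step, polished face to -x, and pushed to +x near its top pivots over this edge and falls on to the shelf, polished face up, its foot sticking out 8 to 20 mm over the trough
- shelf (a point): centre of the shelf's top face
- block0: specimen block, black resin bar 20 (x) x 24 (y) x 48 (z) mm, about 110 g, origin at the centre of its underside when it stands, z up along its length. Its polished face, with a bright steel rectangle, is the -x face. May be absent (None). Starts standing inside the canister, its axes within 7 degrees of the canister's
- block1: specimen block, black resin bar 20 (x) x 24 (y) x 48 (z) mm, about 110 g, origin at the centre of its underside when it stands, z up along its length. Its polished face, with a bright steel rectangle, is the -x face. May be absent (None). Starts standing inside the canister, its axes within 7 degrees of the canister's
- block2: specimen block, black resin bar 20 (x) x 24 (y) x 48 (z) mm, about 110 g, origin at the centre of its underside when it stands, z up along its length. Its polished face, with a bright steel rectangle, is the -x face. May be absent (None). Starts standing inside the canister, its axes within 7 degrees of the canister's
- petri: bystander, to be left alone: glass petri dish, 90 mm diameter, 16 mm high; origin at the centre of its underside
- amber: bystander, to be left alone: small amber bottle, 44 mm diameter, 85 mm high; origin at the centre of its underside
- slidebox: bystander, to be left alone: blue slide box 85 x 100 x 34 mm; origin at the centre of its underside
- vial: bystander, to be left alone: glass vial, 24 mm diameter, 45 mm high; origin at the centre of its underside
- tweezers: bystander, to be left alone: steel tweezers 116 mm long, 6 mm high; origin at the centre of its underside
- marker: bystander, to be left alone: white marker pen 120 mm long, 14 mm thick; origin at the centre of its underside
- beaker: bystander, to be left alone: small glass beaker, 60 mm diameter, 70 mm high; origin at the centre of its underside
There are look-alikes about, which are no part of the job. There is more than one size of the cap; the one meant has the size given above.

How it is judged:
On the way, in this order (a step that is already met when the one before it is completed fails the run):
1. the cap stands open side down on the bench beside the canister, let go (height (world z) of cap below 0.006 m and angle between cap's own z axis and vertical below 0.1 rad and horizontal distance between cap and canister above 0.14 m and contact force between the fingers and cap below 0.3 N), for 0.2 s.
2. every block present stands upright in the trough, let go (x of block0 in the frame of rest between -0.062 and -0.03 m and y of block0 in the frame of rest between -0.105 and 0.105 m and z of block0 in the frame of rest between 0.003 and 0.009 m and angle between each of block0, block1, block2's own z axis and vertical below 0.12 rad and contact force between the fingers and block0 below 0.3 N and x of block1 in the frame of rest between -0.062 and -0.03 m and y of block1 in the frame of rest between -0.105 and 0.105 m and z of block1 in the frame of rest between 0.003 and 0.009 m and contact force between the fingers and block1 below 0.3 N and x of block2 in the frame of rest between -0.062 and -0.03 m and y of block2 in the frame of rest between -0.105 and 0.105 m and z of block2 in the frame of rest between 0.003 and 0.009 m and contact force between the fingers and block2 below 0.3 N), for 0.2 s.
3. every block present lies on the shelf, polished face up (x of block0 in the frame of rest between -0.054 and 0.07 m and y of block0 in the frame of rest between -0.105 and 0.105 m and z of block0 in the frame of rest between 0.019 and 0.029 m and angle between each of block0, block1, block2's own x axis and vertical above 2.95 rad and linear speed of each of block0, block1, block2 below 0.02 m/s and x of block1 in the frame of rest between -0.054 and 0.07 m and y of block1 in the frame of rest between -0.105 and 0.105 m and z of block1 in the frame of rest between 0.019 and 0.029 m and x of block2 in the frame of rest between -0.054 and 0.07 m and y of block2 in the frame of rest between -0.105 and 0.105 m and z of block2 in the frame of rest between 0.019 and 0.029 m), for 0.2 s.
At the end, for the whole second after the job is handed in: Every block present lies on its side on the rest's shelf at rest, polished face up (within 11 degrees), and the cap is locked on the canister: its rim 19.5 to 24.2 mm above the canister's underside, centred within 5 mm, upright (all of step 3 and z of cap in the frame of canister between 0.0195 and 0.0242 m and horizontal distance between cap and canister below 0.005 m and angle between cap's own z axis and vertical below 0.04 rad and linear speed of cap below 0.02 m/s); the robot touches nothing.
It fails at once if a bystander is shoved more than 40 mm (distance of any of petri, amber, slidebox, vial, tweezers, marker, beaker from where it was at the start of the episode above 0.04 m).
Of block0, block1, block2 only 2 to 3 are there at a start; the rules pass over those that are not, and their reading is None.
At some moment in a run one of cap may be knocked a few centimetres aside while the robot is not near it.
It also fails if it takes over 210 s, if anything falls off the work surface, if the arm or the gripper's body presses on something with over 40 N, if the wrist force passes 120 N, or if a joint passes its speed limit or range.

## Working session

There is one attempt and no reset: what is moved stays moved. The work goes in short steps, Python scripts to look and compute and a tool call to move; the robot and the scene stay as the last step left them, time stands still between calls to the robot, and variables do not carry over. Pictures are saved under pics/ and viewed, and the job is handed in when it is done.

Besides the shell and the picture viewer there is one more tool, called after "Request:" as name(argument=value, ...), one argument or row to a line, values as JSON. drive_tool: Moves the arm, as the interface text tells. Its arguments: {"type":"object","properties":{"steps":{"type":"array","items":{"type":"array"}},"jaw":{"type":"number"},"force":{"type":"number"}},"required":["steps"]}

```bash
ls; mkdir -p pics; python3 - <<'E'
from workcell import bot
import cv2
print(bot.read_state())
for n in ("top","side"):
    print(n,bot.camera_info(n))
    im=bot.read_camera(n); cv2.imwrite(f"pics/{n}0.png",im[:,:,::-1])
E
```

```text
pics
{'time': 0.0, 'q': array([-1.21390215e+00,  2.64805841e-01,  1.60535307e+00,  1.65773912e-06,
        1.27368286e+00, -3.69031695e-02]), 'joint_vel': array([-0.00081838,  0.00229446,  0.00108068, -0.00029341,  0.00062158,
        0.00024201]), 'joint_torque': array([ 7.38559884e-04, -5.15113378e+01, -3.67312253e+01, -1.06283958e-04,
        1.27795018e-02,  1.16478347e-05]), 'tool_pos': array([ 0.25874282, -0.62266526,  0.22993781]), 'tcp_rot': array([-3.07871317e+00, -6.14151049e-01,  5.59987602e-04]), 'wrist_force': array([-0.42593523,  0.2549179 , -0.50555037]), 'torque': array([ 0.00123546,  0.02404258, -0.03790397]), 'width': 1.0015584065449255}
top {'fx': 455.3254532807252, 'fy': 455.3254532807252, 'cx': 325.70885445014596, 'cy': 192.9284662223296, 'D': array([-0.01379075,  0.        ,  0.        ,  0.        ,  0.        ]), 'position': array([0.29105572, 0.05463252, 1.27477468]), 'attitude': array([-1.99262663,  2.20969741, -0.25608992])}
side {'fx': 486.75365656695016, 'fy': 486.75365656695016, 'cx': 322.72839087346114, 'cy': 201.7515780206819, 'D': array([-0.1145963,  0.       ,  0.       ,  0.       ,  0.       ]), 'position': array([0.44301822, 1.32920756, 0.81576078]), 'attitude': array([-0.114604  ,  2.66444574, -1.5629859 ])}
```

View pics/top0.png

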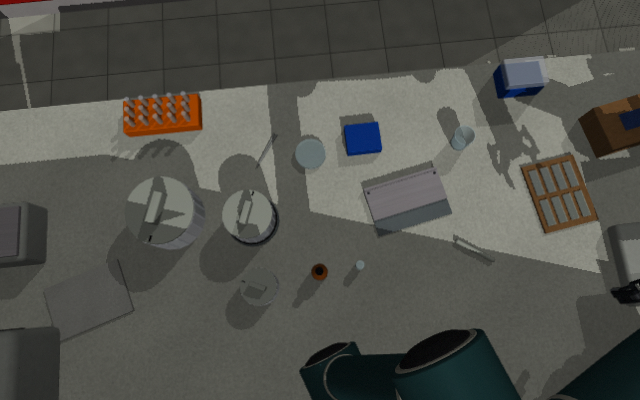

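View pics/side0.png

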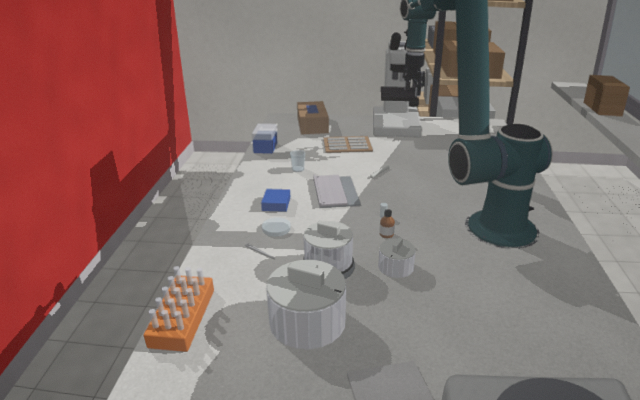

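```bash
cat > h.py <<'E'
from workcell import bot
import cv2, numpy as np
from scipy.spatial.transform import Rotation as R
C={n:bot.camera_info(n) for n in("top","side")}
for c in C.values():
    c["K"]=np.array([[c["fx"],0,c["cx"]],[0,c["fy"],c["cy"]],[0,0,1.]]); c["R"]=R.from_rotvec(c["attitude"]).as_matrix()
def ray(n,uv):
    c=C[n]; p=cv2.undistortPoints(np.array(uv,float).reshape(-1,1,2),c["K"],c["D"]).reshape(-1,2)
    return c["position"],np.c_[p,np.ones(len(p))]@c["R"].T
def plane(n,uv,z):
    o,d=ray(n,uv); return o+d*((z-o[2])/d[:,2])[:,None]
def proj(n,P):
    c=C[n]; P=np.array(P,float).reshape(-1,3); rv=cv2.Rodrigues(c["R"].T)[0]
    return cv2.projectPoints(P,rv,-c["R"].T@c["position"],c["K"],c["D"])[0].reshape(-1,2)
def snap(n,name,crop=None,s=1):
    im=bot.read_camera(n)[:,:,::-1].copy(); cv2.imwrite(f"pics/{name}_raw.png",im)
    if crop: x,y,w,h=crop; im=im[y:y+h,x:x+w]
    if s!=1: im=cv2.resize(im,None,fx=s,fy=s,interpolation=cv2.INTER_CUBIC)
    cv2.imwrite(f"pics/{name}.png",im)
def st():
    s=bot.read_state(); r=R.from_rotvec(s["tcp_rot"]).as_matrix()
    print("t%.2f"%s["time"],"tcp",np.round(s["tool_pos"]*1000,1),"x",np.round(r[:,0],3),"yawx %.1f"%np.degrees(np.arctan2(r[1,0],r[0,0])),"z",np.round(r[:,2],3),"F",np.round(s["wrist_force"],1),"w %.3f"%s["width"])
    return s,r
def go(target,yaw=None):
    "tool-frame delta (mm) to reach target with present rotation, and twist about tool z to get x-axis yaw"
    s,r=st(); d=r.T@(np.array(target)-s["tool_pos"])*1000
    print("delta tool mm",np.round(d,1))
    if yaw is not None:
        y=np.degrees(np.arctan2(r[1,0],r[0,0])); t=-(yaw-y); print("twist", round((t+90)%180-90,1))
E
python3 - <<'E'
from h import *
a=cv2.imread("pics/top0.png"); 
x,y,w,h=200,160,140,160
cv2.imwrite("pics/c1.png",cv2.resize(a[170:310,200:300],None,fx=6,fy=6,interpolation=cv2.INTER_CUBIC)[:600,:])
cv2.imwrite("pics/c2.png",cv2.resize(a[155:245,350:465],None,fx=6,fy=6,interpolation=cv2.INTER_CUBIC))
b=cv2.imread("pics/side0.png")
cv2.imwrite("pics/c3.png",cv2.resize(b[160:280,240:380],None,fx=5,fy=5,interpolation=cv2.INTER_CUBIC))
for n,p in dict(cap=(248,215),big=(160,212),small=(258,287),rest=(407,198),petri=(310,153),slide=(362,138),amber=(319,271),vial=(360,265),twz=(266,150),marker=(473,248),beaker=(462,138)).items(): print(n,plane("top",p,0.05 if 'cap' not in n else .108).round(3))
E
```

```text
cap [[0.527 0.234 0.108]]
big [[0.571 0.483 0.05 ]]
small [[0.343 0.23  0.05 ]]
rest [[ 0.541 -0.196  0.05 ]]
petri [[0.698 0.058 0.05 ]]
slide [[ 0.727 -0.094  0.05 ]]
amber [[0.368 0.065 0.05 ]]
vial [[ 0.372 -0.045  0.05 ]]
twz [[0.719 0.181 0.05 ]]
marker [[ 0.386 -0.353  0.05 ]]
beaker [[ 0.698 -0.377  0.05 ]]
```

View pics/c1.png

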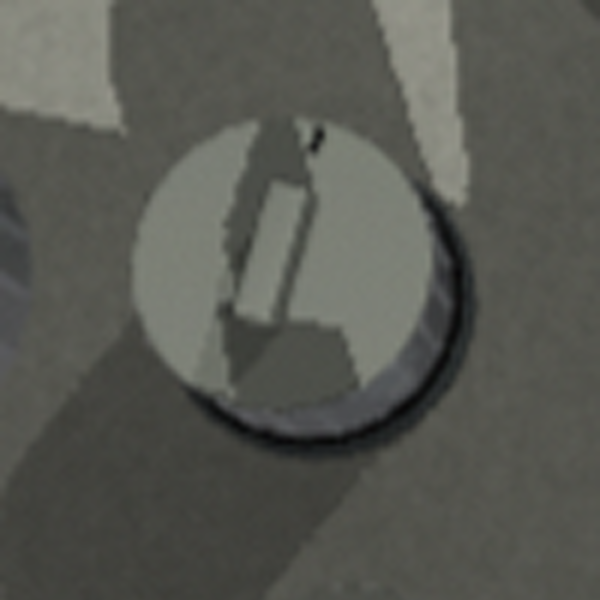

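View pics/c2.png

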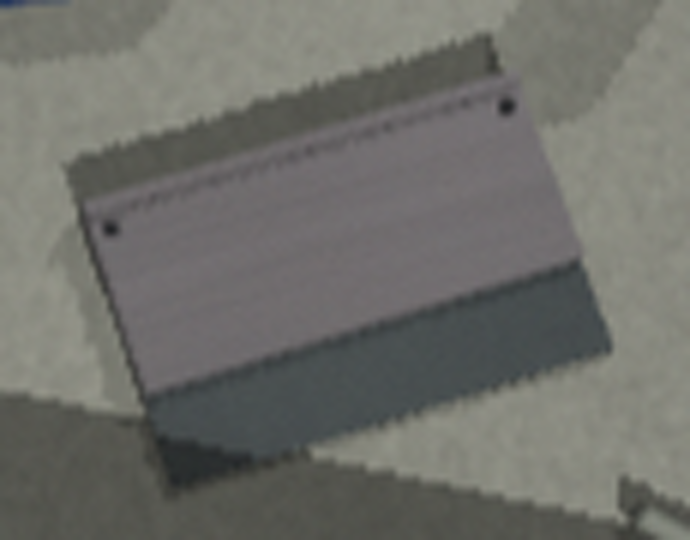

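View pics/c3.png

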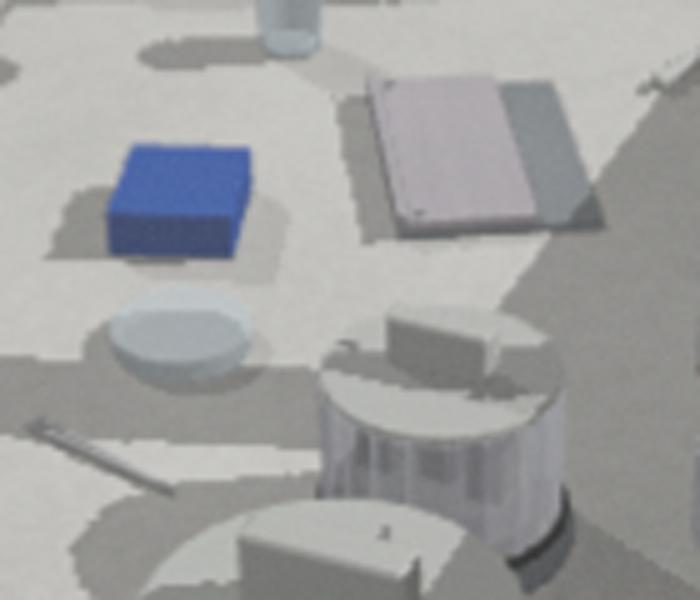

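```bash
python3 - <<'E'
from h import *
o=np.array([200,170.])
c=lambda pts:(np.array(pts)+.5)/6-.5+o
deck=plane("top",c([(133,260),(150,195),(200,140),(265,118),(320,118),(390,160),(425,215),(433,260),(425,320),(400,360),(360,390),(160,345)]),.108)[:,:2]
A=np.c_[2*deck,np.ones(len(deck))];s=np.linalg.lstsq(A,(deck**2).sum(1),rcond=None)[0];print("deck",s[:2],np.sqrt(s[2]+s[0]**2+s[1]**2))
bar=plane("top",c([(272,182),(308,190),(275,323),(237,313)]),.138)[:,:2]
print("bar",bar.mean(0)); d=bar[:2].mean(0)-bar[2:].mean(0);print(np.linalg.norm(d),np.degrees(np.arctan2(d[1],d[0])),np.linalg.norm(bar[0]-bar[1]))
m=plane("top",c([(317,138)]),.108)[0,:2]; print("mark",m,np.degrees(np.arctan2(*(m-s[:2])[::-1])))
o=np.array([350,155.])
sh=plane("top",c([(148,393),(580,260)]),.014);print("step",sh)
d=sh[1]-sh[0];print(np.linalg.norm(d),"rest y yaw",np.degrees(np.arctan2(-d[1],-d[0])))
print("lip back top .020",plane("top",c([(82,205),(500,78)]),.020), "front bottom", plane("top",c([(172,495),(612,352)]),.006))
# side
o=np.array([240,160.])
c=lambda pts:(np.array(pts)+.5)/5-.5+o
print("side step",plane("side",c([(535,218),(492,76)]),.014))
bar=plane("side",c([(388,306),(483,350)]),.138);print(bar)
p=proj("top",[[.527,.23,.138]]);print(p)
E
```

```text
deck [0.53126758 0.23713164] 0.0656615737827665
bar [0.53024255 0.23654499]
0.05818295060043168 -17.932340670699674 0.015874906009300895
mark [0.58527802 0.21896684] -18.588827854885803
step [[ 0.49456909 -0.10261069  0.014     ]
 [ 0.53669996 -0.31417969  0.014     ]]
0.21572309939447296 rest y yaw 101.26228976702981
lip back top .020 [[ 0.58619457 -0.08226909  0.02      ]
 [ 0.62768148 -0.28888141  0.02      ]] front bottom [[ 0.44685825 -0.10862274  0.006     ]
 [ 0.49265713 -0.32431933  0.006     ]]
side step [[ 0.49521165 -0.09606675  0.014     ]
 [ 0.53745744 -0.31053123  0.014     ]]
[[0.56085083 0.22627598 0.138     ]
 [0.50745529 0.26584391 0.138     ]]
[[247.74792936 212.5089488 ]]
```

```bash
python3 - <<'E'
from h import *
go([.531,.2368,.235])
E
```

```text
t0.10 tcp [ 258.8 -622.7  230.1] x [0.923 0.384 0.   ] yawx 22.6 z [-0.001  0.002 -1.   ] F [-0.7  0.4 -0.3] w 1.000
delta tool mm [ 581.2 -689.3   -3.5]
```

Request:
drive_tool(
  steps=[
    [[24.2, -28.7, 0], 0],
    [[24.2, -28.7, 0], 0],
    [[24.2, -28.7, 0], 0],
    [[24.2, -28.7, 0], 0],
    [[24.2, -28.7, 0], 0],
    [[24.2, -28.7, 0], 0],
    [[24.2, -28.7, 0], 0],
    [[24.2, -28.7, 0], 0],
  ],
  jaw=0.6,
)

```text
time: 0.77
tool_pos: [0.3496, -0.335, 0.2307]
tcp_rot: [-3.08, -0.614, 0.0]
wrist_force: [0.7, 0.2, 1.3]
width: 0.596
```

Request:
drive_tool(
  steps=[
    [[24.2, -28.7, 0], 0],
    [[24.2, -28.7, 0], 0],
    [[24.2, -28.7, 0], 0],
    [[24.2, -28.7, 0], 0],
    [[24.2, -28.7, 0], 0],
    [[24.2, -28.7, 0], 0],
    [[24.2, -28.7, 0], 0],
    [[24.2, -28.7, 0], 0],
  ],
)

```text
time: 1.43
tool_pos: [0.4402, -0.0488, 0.2311]
tcp_rot: [3.081, 0.614, 0.0]
wrist_force: [1.0, -0.4, -0.5]
width: 0.599
```

Request:
drive_tool(
  steps=[
    [[24.2, -28.7, 0], 0],
    [[24.2, -28.7, 0], 0],
    [[24.2, -28.7, 0], 0],
    [[24.2, -28.7, 0], 0],
    [[24.2, -28.7, 0], 0],
    [[24.2, -28.7, 0], 0],
    [[24.2, -28.7, 0], 0],
    [[24.2, -28.7, 0], 0],
  ],
)

```text
time: 2.1
tool_pos: [0.5309, 0.2375, 0.2307]
tcp_rot: [3.08, 0.615, -0.001]
wrist_force: [0.9, -0.6, -0.1]
width: 0.597
```

Request:
drive_tool(
  steps=[
    [[0, 0, 0], -7],
    [[0, 0, 0], -7],
    [[0, 0, 0], -7],
    [[0, 0, 0], -7],
    [[0, 0, 0], -7],
    [[0, 0, 0], -7],
    [[0, 0, 0], -7],
    [[0, 0, 0], -7],
  ],
)

```text
time: 2.77
tool_pos: [0.5306, 0.2355, 0.2306]
tcp_rot: [-2.425, -1.996, 0.002]
wrist_force: [-0.0, -0.1, -0.2]
width: 0.601
```

Request:
drive_tool(
  steps=[
    [[0, 0, 0], -7],
    [[0, 0, 0], -7],
    [[0, 0, 0], -7],
    [[0, 0, 0], -7],
    [[0, 0, 0], -7],
    [[0, 0, 0], -7],
    [[0, 0, 0], -7],
    [[0, 0, 0], -7],
  ],
)

```text
time: 3.43
tool_pos: [0.5306, 0.2354, 0.2306]
tcp_rot: [-1.204, -2.901, 0.001]
wrist_force: [-0.7, 0.1, 1.1]
width: 0.601
```

Request:
drive_tool(
  steps=[
    [[0, 0, 0], -7],
    [[0, 0, 0], -7],
    [[0, 0, 0], -7],
    [[0, 0, 0], -6],
    [[0, 0, 0], 0],
    [[0, 0, 0], 0],
  ],
)

```text
time: 3.93
tool_pos: [0.5307, 0.2355, 0.2308]
tcp_rot: [-0.508, -3.1, 0.001]
wrist_force: [-0.4, -0.7, 0.8]
width: 0.601
```

```bash
python3 - <<'E'
from h import *
go([.531,.2368,.235],162)
snap("top","a1",(170,130,180,130),4)
snap("side","a1s",(220,100,200,150),4)
E
```

```text
t3.93 tcp [530.7 235.5 230.8] x [-0.948  0.319  0.001] yawx 161.4 z [-0.001 -0.    -1.   ] F [-0.4 -0.7  0.8] w 0.601
delta tool mm [ 0.2  1.3 -4.2]
twist -0.6
```

View pics/a1s.png

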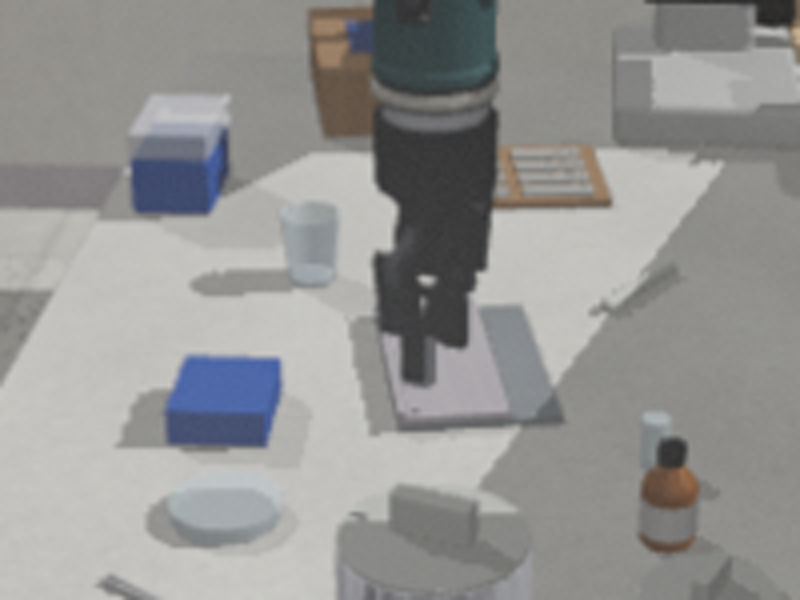

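Request:
drive_tool(
  steps=[
    [[0, 1, 25], -0.5],
    [[0, 0, 25], 0],
    [[0, 0, 25], 0],
    [[0, 0, 20], 0],
    [[0, 0, 15], 0],
    [[0, 0, 6], 0],
    [[0, 0, 0], 0],
    [[0, 0, 0], 0],
  ],
)

```text
time: 4.7
tool_pos: [0.5316, 0.2366, 0.1156]
tcp_rot: [0.491, 3.103, 0.0]
wrist_force: [0.3, -0.2, 0.2]
width: 0.6
```

Request:
drive_tool(
  steps=[
    [[0, 0, 0], 0],
    [[0, 0, 0], 0],
    [[0, 0, 0], 0],
    [[0, 0, 0], 0],
    [[0, 0, 0], 0],
    [[0, 0, 0], 0],
  ],
  jaw=0,
  force=50,
)

```text
time: 5.2
tool_pos: [0.5325, 0.2374, 0.1168]
tcp_rot: [0.489, 3.101, 0.003]
wrist_force: [0.3, 3.3, 6.1]
width: 0.196
```

```bash
python3 - <<'E'
from h import *
st()
E
```

```text
t5.20 tcp [532.5 237.4 116.8] x [-0.951  0.308 -0.002] yawx 162.1 z [ 0.003  0.002 -1.   ] F [0.3 3.3 6.1] w 0.196
```

Request:
drive_tool(
  steps=[
    [[0, 0, 2], 0],
    [[0, 0, 2], 0],
    [[0, 0, 2], 0],
    [[0, 0, 0], 0],
    [[0, 0, 0], 0],
  ],
)

```text
time: 5.62
tool_pos: [0.5326, 0.2376, 0.1114]
tcp_rot: [0.489, 3.101, 0.003]
wrist_force: [-0.6, 3.2, 10.0]
width: 0.2
```

Request:
drive_tool(
  steps=[
    [[0, 0, 0], -6],
    [[0, 0, 0], -6],
    [[0, 0, 0], -6],
    [[0, 0, 0], -6],
    [[0, 0, 0], -6],
  ],
)

```text
time: 6.03
tool_pos: [0.5333, 0.2366, 0.1116]
tcp_rot: [-0.336, 3.119, 0.0]
wrist_force: [0.5, 0.3, 9.2]
width: 0.2
```

Request:
drive_tool(
  steps=[
    [[0, 0, 0], -6],
    [[0, 0, 0], -6],
    [[0, 0, 0], -6],
    [[0, 0, 0], -6],
    [[0, 0, 0], -6],
    [[0, 0, 0], 0],
    [[0, 0, 0], 0],
  ],
)

```text
time: 6.62
tool_pos: [0.5336, 0.2368, 0.1118]
tcp_rot: [-1.127, 2.927, -0.002]
wrist_force: [0.2, 0.6, 9.2]
width: 0.201
```

Request:
drive_tool(
  steps=[
    [[0, 0, -4], 0],
    [[0, 0, -5], 0],
    [[0, 0, -5], 0],
    [[0, 0, -6], 0],
    [[0, 0, -6], 0],
    [[0, 0, 0], 0],
  ],
)

```text
time: 7.12
tool_pos: [0.5308, 0.2362, 0.1355]
tcp_rot: [1.127, -2.931, 0.0]
wrist_force: [-0.3, -0.1, -1.6]
width: 0.197
```

```bash
python3 - <<'E'
from h import *
st()
snap("side","b1s",(250,160,160,120),5)
E
```

```text
t7.12 tcp [530.8 236.2 135.5] x [-0.742 -0.67   0.001] yawx -137.9 z [-0.001 -0.001 -1.   ] F [-0.3 -0.1 -1.6] w 0.197
```

View pics/b1s.png

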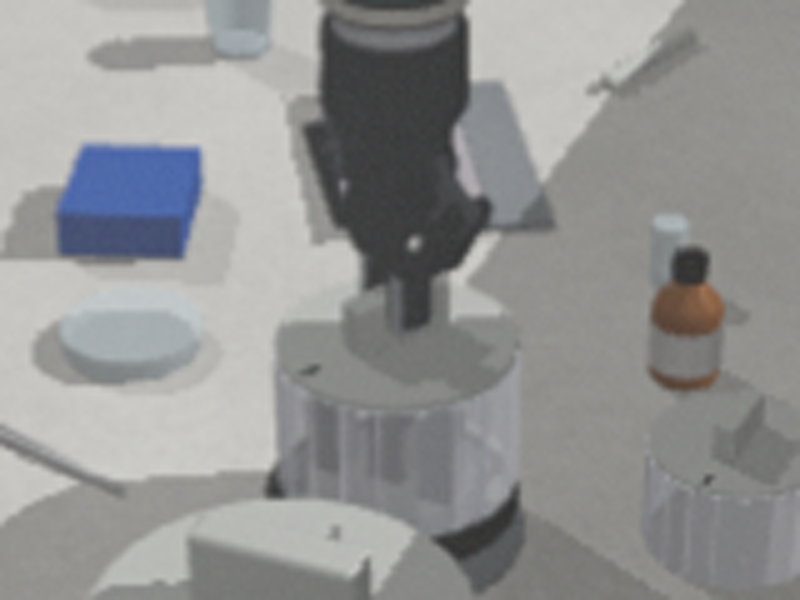

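Request:
drive_tool(
  steps=[
    [[0, 0, -15], 0],
    [[0, 0, -20], 0],
    [[0, 0, -20], 0],
    [[0, 0, -20], 0],
    [[0, 0, -20], 0],
    [[0, 0, -15], 0],
    [[0, 0, 0], 0],
  ],
)

```text
time: 7.75
tool_pos: [0.5327, 0.237, 0.2485]
tcp_rot: [-1.126, 2.928, -0.0]
wrist_force: [0.5, 0.7, -1.0]
width: 0.203
```

```bash
python3 - <<'E'
from h import *
go([.53,.055,.097])
E
```

```text
t7.75 tcp [532.7 237.  248.5] x [-0.742 -0.67  -0.004] yawx -137.9 z [ 0.004  0.002 -1.   ] F [ 0.5  0.7 -1. ] w 0.203
delta tool mm [ 124.6 -133.   151.2]
```

Request:
drive_tool(
  steps=[
    [[18, -19, 0], 0],
    [[18, -19, 0], 0],
    [[18, -19, 0], 0],
    [[18, -19, 0], 0],
    [[18, -19, 0], 0],
    [[18, -19, 0], 0],
    [[16.6, -19, 0], 0],
    [[0, 0, 0], 0],
  ],
)

```text
time: 8.42
tool_pos: [0.5265, 0.0502, 0.243]
tcp_rot: [1.121, -2.93, 0.002]
wrist_force: [0.5, 0.1, -2.6]
width: 0.198
```

Request:
drive_tool(
  steps=[
    [[0, 0, 25], 0],
    [[0, 0, 30], 0],
    [[0, 0, 30], 0],
    [[0, 0, 25], 0],
    [[0, 0, 20], 0],
    [[0, 0, 10], 0],
    [[0, 0, 4], 0],
    [[0, 0, 0], 0],
  ],
)

```text
time: 9.08
tool_pos: [0.5267, 0.0545, 0.0998]
tcp_rot: [1.127, -2.929, -0.002]
wrist_force: [0.2, -0.0, -2.0]
width: 0.203
```

```bash
python3 - <<'E'
from h import *
go([.53,.055,.097])
snap("top","b2",(180,100,200,150),4)
snap("side","b2s",(220,140,200,150),4)
E
```

```text
t9.08 tcp [526.7  54.5  99.8] x [-0.742 -0.67   0.002] yawx -137.9 z [-0.003 -0.    -1.   ] F [ 0.2 -0.  -2. ] w 0.203
delta tool mm [-2.8 -1.8  2.7]
```

View pics/b2s.png

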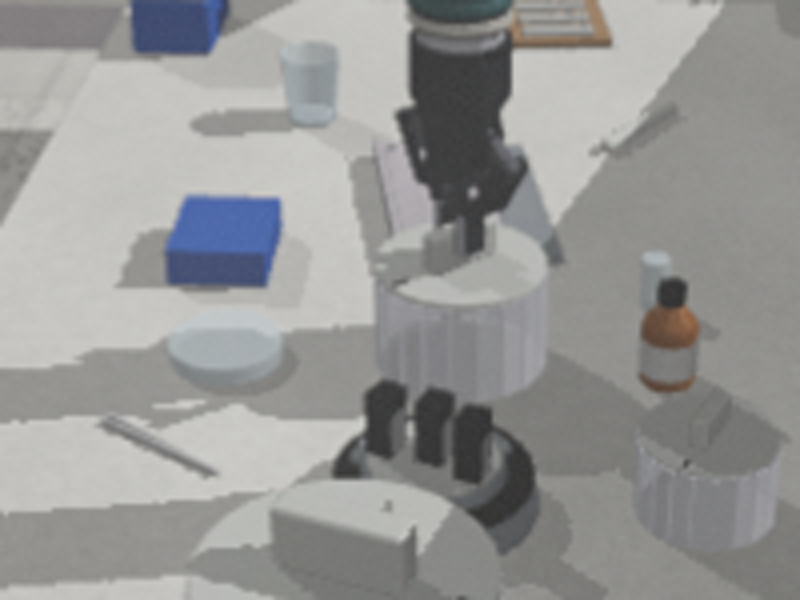

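View pics/b2.png

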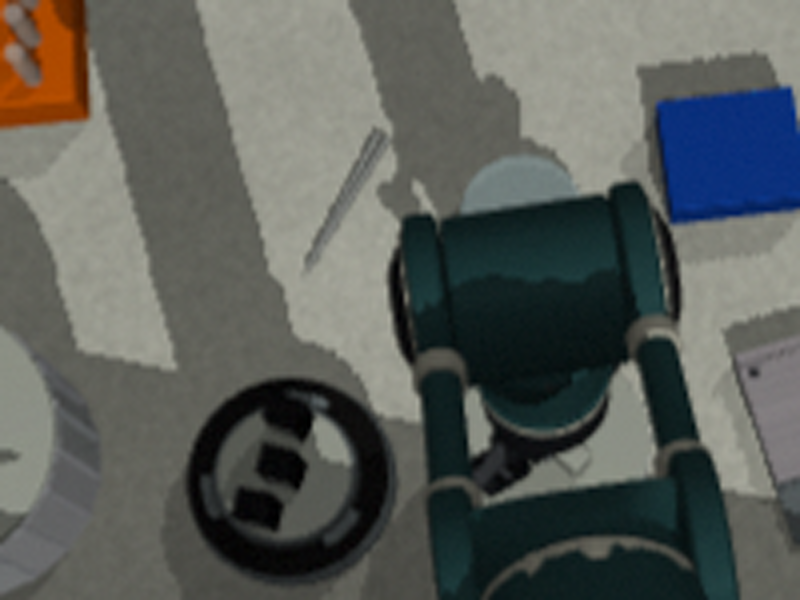

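Request:
drive_tool(
  steps=[
    [[0, 0, 2], 0],
    [[0, 0, 1], 0],
    [[0, 0, 1], 0],
    [[0, 0, 0], 0],
    [[0, 0, 0], 0],
  ],
)

```text
time: 9.6
tool_pos: [0.5281, 0.0544, 0.0976]
tcp_rot: [-1.127, 2.932, -0.0]
wrist_force: [0.7, -0.4, -1.3]
width: 0.198
```

```bash
python3 - <<'E'
from h import *
st()
E
```

```text
t9.60 tcp [528.1  54.4  97.6] x [-0.742 -0.67  -0.   ] yawx -137.9 z [ 0.001  0.    -1.   ] F [ 0.7 -0.4 -1.3] w 0.198
```

Request:
drive_tool(
  steps=[
    [[0, 0, 1], 0],
    [[0, 0, 1], 0],
    [[0, 0, 0], 0],
    [[0, 0, 0], 0],
  ],
)

```text
time: 9.93
tool_pos: [0.5281, 0.0542, 0.0957]
tcp_rot: [-1.127, 2.932, -0.0]
wrist_force: [-0.9, 0.3, 1.4]
width: 0.2
```

Contact with the bench. Release and rise.

Request:
drive_tool(
  steps=[
    [[0, 0, 0], 0],
    [[0, 0, 0], 0],
    [[0, 0, 0], 0],
    [[0, 0, 0], 0],
    [[0, 0, 0], 0],
  ],
  jaw=0.5,
)

```text
time: 10.35
tool_pos: [0.528, 0.0544, 0.0953]
tcp_rot: [-1.127, 2.932, -0.0]
wrist_force: [0.0, 0.2, 0.2]
width: 0.499
```

Request:
drive_tool(
  steps=[
    [[0, 0, -15], 0],
    [[0, 0, -30], 0],
    [[0, 0, -30], 0],
    [[0, 0, -30], 0],
    [[0, 0, -20], 0],
    [[0, 0, 0], 0],
  ],
)

```text
time: 10.85
tool_pos: [0.5315, 0.0546, 0.2264]
tcp_rot: [-1.124, 2.923, -0.005]
wrist_force: [1.6, -0.0, -0.0]
width: 0.501
```

```bash
python3 - <<'E'
from h import *
st()
snap("top","b3",(205,170,100,75),8)
snap("side","b3s",(280,210,100,75),8)
E
```

```text
t10.85 tcp [531.5  54.6 226.4] x [-0.742 -0.67  -0.008] yawx -137.9 z [ 0.01   0.001 -1.   ] F [ 1.6 -0.  -0. ] w 0.501
```

View pics/b3s.png

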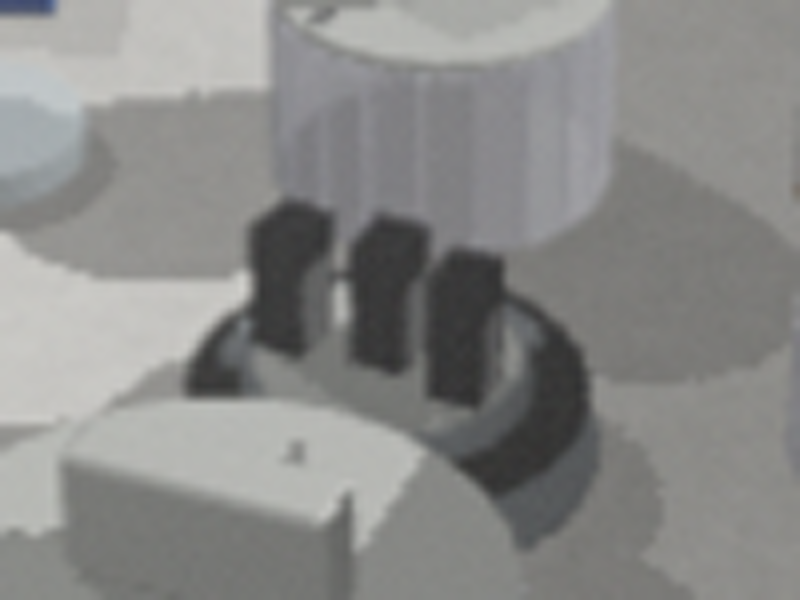

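View pics/b3.png

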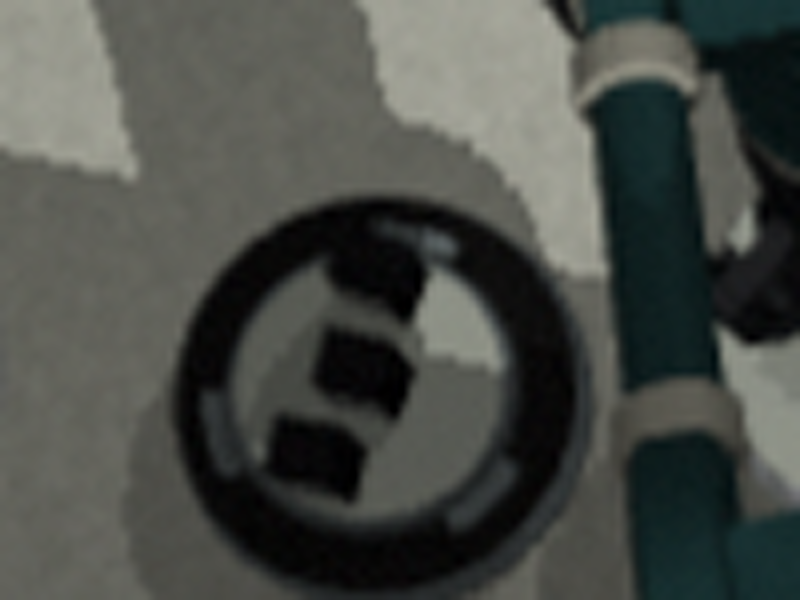

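```bash
python3 - <<'E'
from h import *
a=cv2.imread("pics/b3_raw.png")[190:245,222:282].astype(float)
a=np.clip(a*4-10,0,255).astype(np.uint8)
cv2.imwrite("pics/b4.png",cv2.resize(a,None,fx=10,fy=10,interpolation=cv2.INTER_CUBIC))
a=cv2.imread("pics/b3s_raw.png")[230:265,305:350].astype(float)
a=np.clip(a*2.5-60,0,255).astype(np.uint8)
cv2.imwrite("pics/b4s.png",cv2.resize(a,None,fx=16,fy=16,interpolation=cv2.INTER_CUBIC))
E
```

```text
(no output)
```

View pics/b4.png

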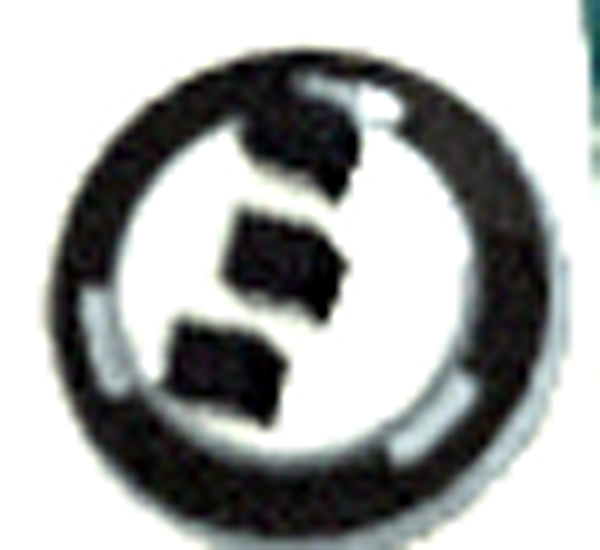

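View pics/b4s.png

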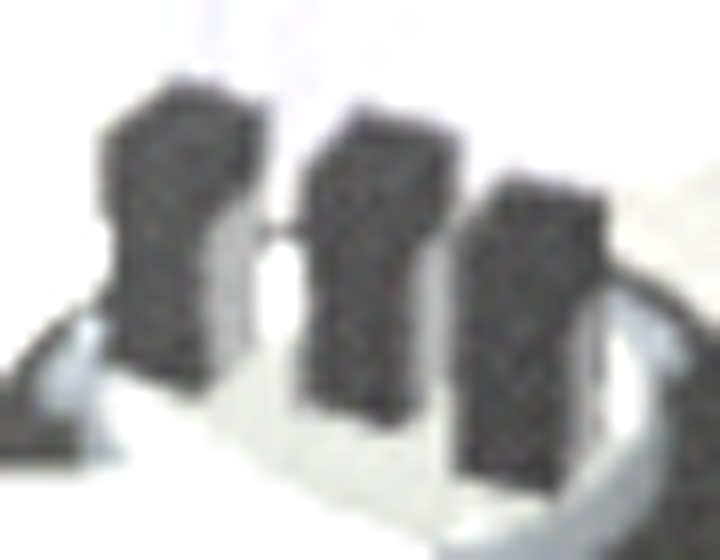

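```bash
python3 - <<'E'
from h import *
t=lambda p:(np.array(p)+.5)/10-.5+[222,190]
s=lambda p:(np.array(p)+.5)/16-.5+[305,230]
def est(n,pts,z):
    p=plane(n,pts,z)[:,:2]; d=p[0]-p[1]; u=d/np.linalg.norm(d); yv=np.array([-u[1],u[0]])
    print(n,"len %.4f"%np.linalg.norm(d),"yaw %.1f"%np.degrees(np.arctan2(u[1],u[0])),"c",(p.mean(0)-.012*yv).round(4))
for k,pt in dict(A=[(180,320),(165,388)],B=[(240,205),(222,278)]).items(): print(k);est("top",t(pt),.088)
for k,pt in dict(A=[(462,475),(555,492)],B=[(300,400),(405,425)],C=[(107,370),(205,392)]).items(): print(k);est("side",s(pt),.04)
# top faces in side: left-front top corner
for k,pt in dict(A=[(470,235),(590,300)],B=[(305,170),(425,240)],C=[(105,140),(220,210)]).items(): print(k);est("side",s(pt),.088)
u=np.radians(-18.2);
for k in(-.033,0,.033): print("nominal",np.array([.5313,.2370])+k*np.array([np.cos(u),np.sin(u)]))
# canister foot circle outer r=74 at z 0.008
E
```

```text
A
top len 0.0184 yaw -15.8 c [0.5032 0.2518]
B
top len 0.0201 yaw -17.3 c [0.5315 0.2346]
A
side len 0.0163 yaw -12.7 c [0.5039 0.2514]
B
side len 0.0194 yaw -17.6 c [0.5308 0.2333]
C
side len 0.0182 yaw -16.3 c [0.5655 0.2267]
A
side len 0.0271 yaw -39.6 c [0.4954 0.2593]
B
side len 0.0289 yaw -41.6 c [0.5237 0.2434]
C
side len 0.0289 yaw -42.2 c [0.5582 0.2373]
nominal [0.49995092 0.24730705]
nominal [0.5313 0.237 ]
nominal [0.56264908 0.22669295]
```

Request:
drive_tool(
  steps=[
    [[0, 0, 0], 7],
    [[0, 0, 0], 7],
    [[0, 0, 0], 7],
    [[0, 0, 0], 7],
    [[0, 0, 0], 7],
    [[0, 0, 0], 7],
    [[0, 0, 0], 7],
    [[0, 0, 0], 7],
  ],
)

```text
time: 11.62
tool_pos: [0.5264, 0.0543, 0.2176]
tcp_rot: [-0.39, -3.113, 0.001]
wrist_force: [0.1, 0.2, 0.4]
width: 0.501
```

Request:
drive_tool(
  steps=[
    [[0, 0, 0], 1.5],
    [[0, 0, 0], 0],
    [[0, 0, 0], 0],
  ],
)

```text
time: 11.87
tool_pos: [0.5268, 0.0543, 0.2183]
tcp_rot: [-0.42, -3.11, 0.001]
wrist_force: [-0.1, -1.0, -0.1]
width: 0.5
```

```bash
python3 - <<'E'
from h import *
go([.5037,.2515,.16],165)
E
```

```text
t11.87 tcp [526.8  54.3 218.3] x [-0.964  0.265  0.003] yawx 164.6 z [-0.003 -0.    -1.   ] F [-0.1 -1.  -0.1] w 0.500
delta tool mm [ 74.4 184.1  58.3]
twist -0.4
```

Request:
drive_tool(
  steps=[
    [[10, 25, 0], 0],
    [[12, 30, 0], 0],
    [[12, 30, 0], 0],
    [[12, 30, 0], 0],
    [[12, 30, 10], 0],
    [[10, 24, 20], 0],
    [[6.4, 15.1, 20], 0],
    [[0, 0, 8], 0],
  ],
)

```text
time: 12.53
tool_pos: [0.5026, 0.2537, 0.1586]
tcp_rot: [-0.415, -3.109, 0.002]
wrist_force: [-1.2, -0.2, -1.0]
width: 0.502
```

Request:
drive_tool(
  steps=[
    [[0, 0, 0], 0],
    [[0, 0, 0], 0],
    [[0, 0, 0], 0],
  ],
)

```text
time: 12.78
tool_pos: [0.5059, 0.2508, 0.163]
tcp_rot: [0.423, 3.112, 0.0]
wrist_force: [0.2, 0.0, 0.4]
width: 0.502
```

```bash
python3 - <<'E'
from h import *
go([.5037,.2515,.053],165)
E
```

```text
t12.78 tcp [505.9 250.8 163. ] x [-0.964  0.267 -0.001] yawx 164.5 z [ 0.001 -0.    -1.   ] F [0.2 0.  0.4] w 0.502
delta tool mm [2.4e+00 1.0e-01 1.1e+02]
twist -0.5
```

Request:
drive_tool(
  steps=[
    [[2, 0, 20], 0],
    [[0, 0, 25], 0],
    [[0, 0, 25], 0],
    [[0, 0, 20], 0],
    [[0, 0, 14], 0],
    [[0, 0, 6], 0],
    [[0, 0, 0], 0],
    [[0, 0, 0], 0],
  ],
)

```text
time: 13.45
tool_pos: [0.5045, 0.2519, 0.0535]
tcp_rot: [0.423, 3.111, 0.001]
wrist_force: [-0.7, 0.0, -0.2]
width: 0.498
```

Request:
drive_tool(
  steps=[
    [[0, 0, 0], 0],
    [[0, 0, 0], 0],
    [[0, 0, 0], 0],
    [[0, 0, 0], 0],
    [[0, 0, 0], 0],
  ],
  jaw=0,
  force=30,
)

```text
time: 13.87
tool_pos: [0.505, 0.2526, 0.0543]
tcp_rot: [0.421, 3.11, 0.002]
wrist_force: [0.8, -1.1, 6.6]
width: 0.275
```

```bash
python3 - <<'E'
from h import *
st()
snap("side","c1s",(280,180,100,75),8)
E
```

```text
t13.87 tcp [505.  252.6  54.3] x [-0.964  0.266 -0.003] yawx 164.6 z [ 0.003  0.001 -1.   ] F [ 0.8 -1.1  6.6] w 0.275
```

View pics/c1s.png

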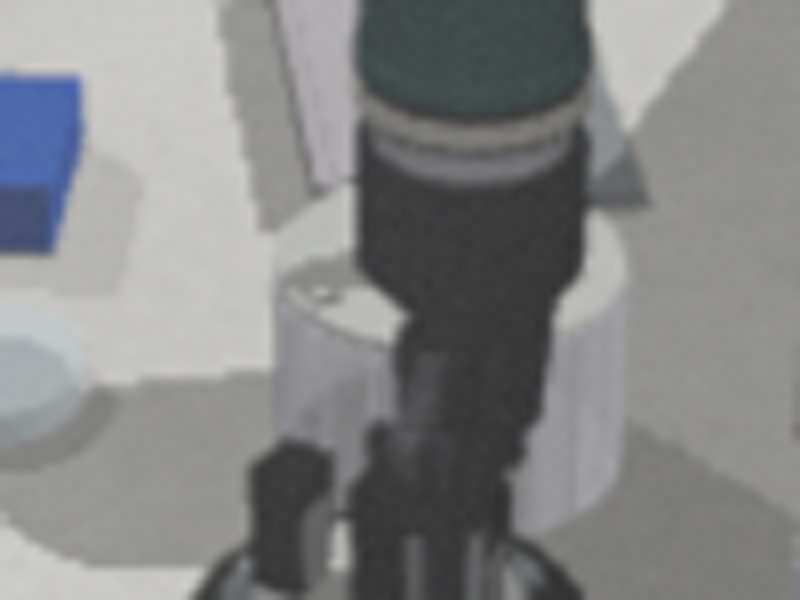

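Request:
drive_tool(
  steps=[
    [[0, 0, -10], 0],
    [[0, 0, -25], 0],
    [[0, 0, -35], 0],
    [[0, 0, -35], 0],
    [[0, 0, -30], 0],
    [[0, 0, -15], 0],
    [[0, 0, 0], 0],
  ],
)

```text
time: 14.5
tool_pos: [0.506, 0.2535, 0.2081]
tcp_rot: [0.421, 3.105, 0.008]
wrist_force: [0.1, 0.7, -1.0]
width: 0.274
```

Request:
drive_tool(
  steps=[
    [[0, 0, 0], -6.6],
    [[0, 0, 0], -6.6],
    [[0, 0, 0], -6.7],
    [[0, 0, 0], -6.7],
    [[0, 0, 0], 0],
    [[0, 0, 0], 0],
  ],
)

```text
time: 15.0
tool_pos: [0.5023, 0.2517, 0.2007]
tcp_rot: [0.3, -3.125, 0.001]
wrist_force: [-0.2, 0.4, -1.6]
width: 0.278
```

```bash
cat >> h.py <<'E'
RO=np.array([.5405,-.2013]); RY=11.2
def rest(x,y):
    a=np.radians(RY); return RO+np.array([[np.cos(a),-np.sin(a)],[np.sin(a),np.cos(a)]])@np.array([x,y])
E
python3 - <<'E'
from h import *
for y in(-.065,0,.065): print(rest(-.041,y))
go([*rest(-.041,-.065),.204],191.2)
E
```

```text
[ 0.51290607 -0.27302569]
[ 0.50028084 -0.20926361]
[ 0.48765561 -0.14550152]
t15.00 tcp [502.3 251.7 200.7] x [-0.982 -0.191  0.003] yawx -169.0 z [-0.003 -0.001 -1.   ] F [-0.2  0.4 -1.6] w 0.278
delta tool mm [  89.5 -517.2   -2.8]
twist -0.2
```

Request:
drive_tool(
  steps=[
    [[3, -18, 0], 0],
    [[5, -30, 0], 0],
    [[6, -36, 0], 0],
    [[6, -36, 0], 0],
    [[6, -36, 0], 0],
    [[6, -36, 0], 0],
    [[6, -36, 0], 0],
    [[6, -36, 0], 0],
  ],
)

```text
time: 15.67
tool_pos: [0.5105, -0.0169, 0.2017]
tcp_rot: [0.301, -3.126, -0.0]
wrist_force: [0.7, 0.5, -1.5]
width: 0.271
```

Request:
drive_tool(
  steps=[
    [[6, -36, 0], 0],
    [[6, -36, 0], 0],
    [[6, -36, 0], 0],
    [[6, -36, 0], 0],
    [[6, -36, 0], 0],
    [[6, -36, 0], 0],
    [[6, -30, 0], 0],
    [[4.5, -21, 0], 0],
  ],
)

```text
time: 16.33
tool_pos: [0.5167, -0.2892, 0.2014]
tcp_rot: [0.297, -3.127, 0.0]
wrist_force: [0.4, -0.3, -1.9]
width: 0.277
```

Request:
drive_tool(
  steps=[
    [[4, -22, 0], 0],
    [[1, 0, 20], 0],
    [[0, 0, 30], 0],
    [[0, 0, 30], 0],
    [[0, 0, 20], 0],
    [[0, 0, 10], 0],
    [[0, 0, 0], 0],
    [[0, 0, 0], 0],
  ],
)

```text
time: 17.0
tool_pos: [0.5165, -0.3087, 0.0919]
tcp_rot: [0.304, -3.126, -0.001]
wrist_force: [0.7, -0.4, -1.2]
width: 0.277
```

```bash
python3 - <<'E'
from h import *
go([*rest(-.041,-.065),.030],191.2)
snap("side","c2s",(290,150,100,75),8)
E
```

```text
t17.00 tcp [ 516.5 -308.7   91.9] x [-0.981 -0.192  0.001] yawx -168.9 z [-0.001  0.001 -1.   ] F [ 0.7 -0.4 -1.2] w 0.277
delta tool mm [-3.4 35.7 62. ]
twist -0.1
```

View pics/c2s.png

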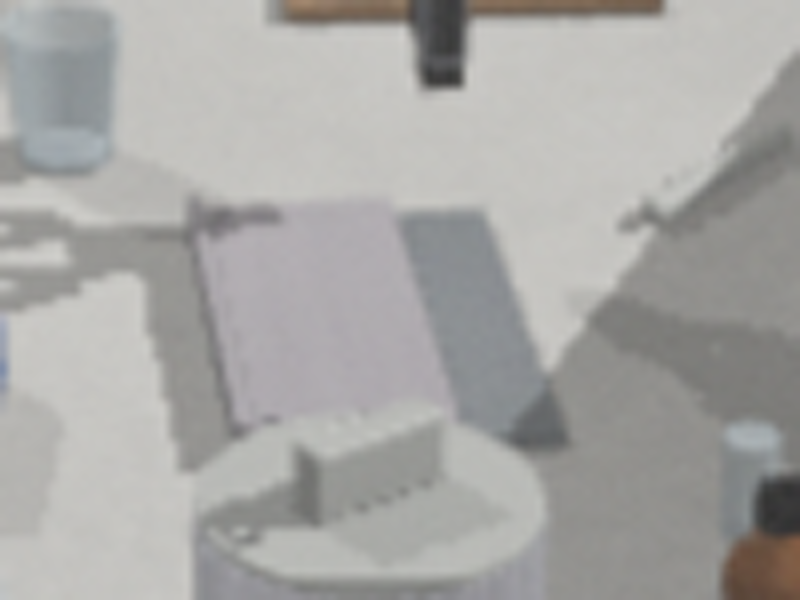

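Request:
drive_tool(
  steps=[
    [[-2, 18, 0], 0],
    [[-1.4, 17.7, 0], 0],
    [[0, 0, 20], 0],
    [[0, 0, 22], 0],
    [[0, 0, 14], 0],
    [[0, 0, 6], 0],
    [[0, 0, 0], 0],
    [[0, 0, 0], 0],
  ],
)

```text
time: 17.72
tool_pos: [0.5137, -0.2728, 0.0313]
tcp_rot: [-0.306, 3.126, -0.001]
wrist_force: [0.9, -0.2, -0.5]
width: 0.273
```

```bash
python3 - <<'E'
from h import *
go([*rest(-.041,-.065),.020],191.2)
snap("side","c3s",(290,150,100,75),8)
snap("top","c3",(340,150,120,90),6)
E
```

```text
t17.72 tcp [ 513.7 -272.8   31.3] x [-0.981 -0.194 -0.001] yawx -168.8 z [ 0.001 -0.    -1.   ] F [ 0.9 -0.2 -0.5] w 0.273
delta tool mm [ 0.8 -0.1 11.3]
twist -0.0
```

View pics/c3s.png

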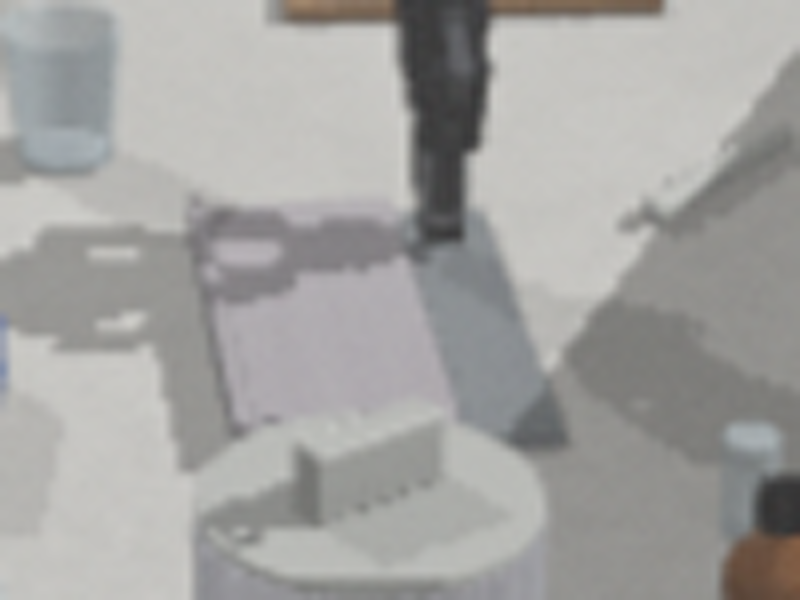

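View pics/c3.png

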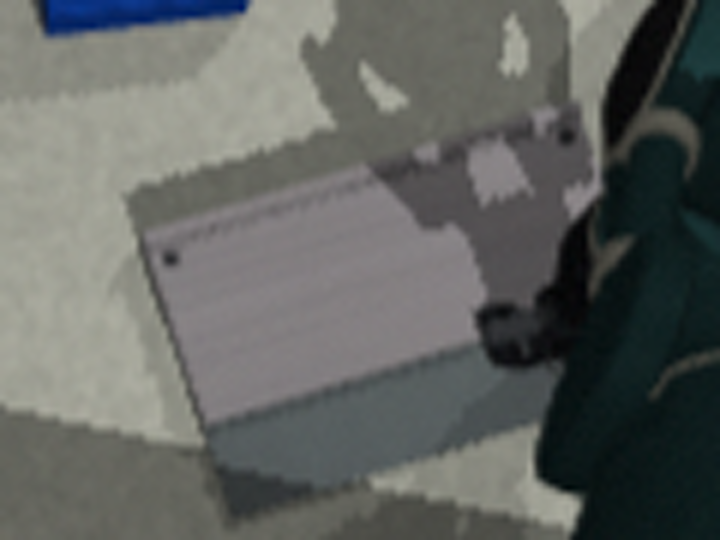

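Request:
drive_tool(
  steps=[
    [[0.5, 0, 4], 0],
    [[0, 0, 3], 0],
    [[0, 0, 2], 0],
    [[0, 0, 1], 0],
    [[0, 0, 0], 0],
    [[0, 0, 0], 0],
  ],
)

```text
time: 18.32
tool_pos: [0.5125, -0.2734, 0.0203]
tcp_rot: [0.305, -3.127, -0.0]
wrist_force: [-1.4, 0.9, 0.8]
width: 0.28
```

Request:
drive_tool(
  steps=[
    [[0, 0, 0.5], 0],
    [[0, 0, 0], 0],
    [[0, 0, 0], 0],
    [[0, 0, 0], 0],
  ],
)

```text
time: 18.65
tool_pos: [0.5126, -0.2734, 0.0203]
tcp_rot: [0.306, -3.127, 0.0]
wrist_force: [-3.4, 1.4, 5.0]
width: 0.277
```

Request:
drive_tool(
  steps=[
    [[0, 0, 0], 0],
    [[0, 0, 0], 0],
    [[0, 0, 0], 0],
    [[0, 0, 0], 0],
  ],
  jaw=0.5,
)

```text
time: 18.98
tool_pos: [0.5127, -0.2733, 0.0196]
tcp_rot: [-0.306, 3.127, -0.0]
wrist_force: [0.9, 0.1, -0.0]
width: 0.502
```

Request:
drive_tool(
  steps=[
    [[0, 0, -8], 0],
    [[0, 0, -20], 0],
    [[0, 0, -35], 0],
    [[0, 0, -40], 0],
    [[0, 0, -40], 0],
    [[0, 0, -30], 0],
    [[0, 0, 0], 0],
  ],
)

```text
time: 19.57
tool_pos: [0.5172, -0.276, 0.2025]
tcp_rot: [-0.304, 3.114, -0.014]
wrist_force: [0.7, -1.5, 0.7]
width: 0.501
```

```bash
python3 - <<'E'
from h import *
go([.531,.234,.19],163)
snap("side","c4s",(290,150,100,75),8)
snap("top","c4",(340,150,120,90),6)
E
```

```text
t19.57 tcp [ 517.2 -276.   202.5] x [-0.981 -0.194 -0.011] yawx -168.8 z [ 0.013 -0.008 -1.   ] F [ 0.7 -1.5  0.7] w 0.501
delta tool mm [-112.2  497.7    8.7]
twist 28.2
```

View pics/c4s.png

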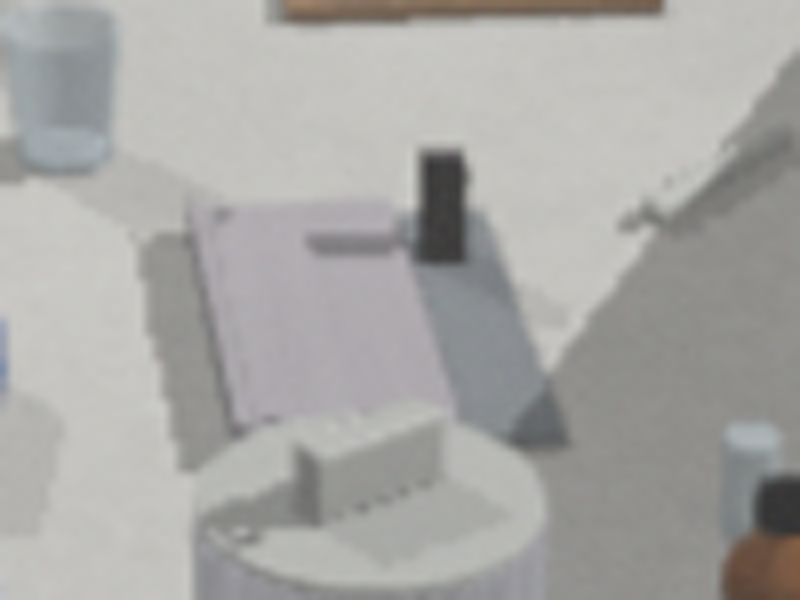

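View pics/c4.png

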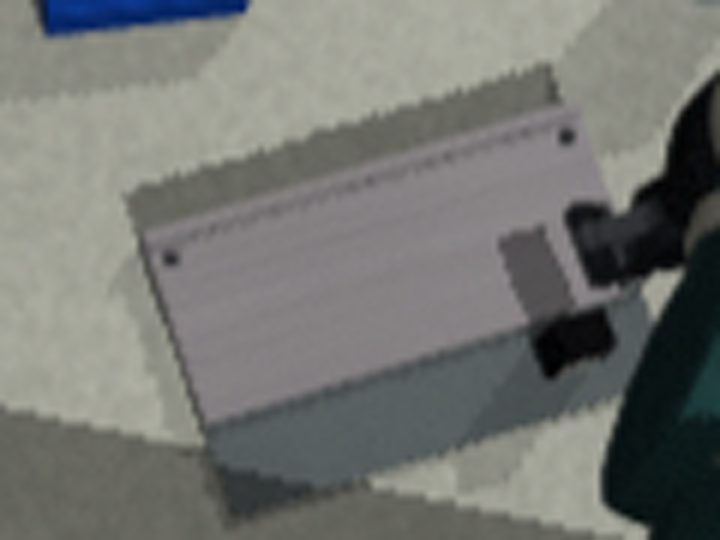

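Request:
drive_tool(
  steps=[
    [[-7, 31.1, 0], 0],
    [[-7, 31.1, 0], 0],
    [[-7, 31.1, 0], 0],
    [[-7, 31.1, 0], 0],
    [[-7, 31.1, 0], 0],
    [[-7, 31.1, 0], 0],
    [[-7, 31.1, 0], 0],
    [[-7, 31.1, 0], 0],
  ],
)

```text
time: 20.33
tool_pos: [0.5175, -0.0168, 0.1904]
tcp_rot: [0.305, -3.123, -0.001]
wrist_force: [1.0, 0.6, -1.1]
width: 0.501
```

Request:
drive_tool(
  steps=[
    [[-7, 31.1, 0], 0],
    [[-7, 31.1, 0], 0],
    [[-7, 31.1, 0], 0],
    [[-7, 31.1, 0], 0],
    [[-7, 31.1, 0], 0],
    [[-7, 31.1, 0], 0],
    [[-7, 31.1, 0], 0],
    [[-7, 31.1, 0], 0],
  ],
)

```text
time: 21.0
tool_pos: [0.5244, 0.2376, 0.1902]
tcp_rot: [0.305, -3.122, 0.002]
wrist_force: [0.5, -1.1, -0.0]
width: 0.501
```

Request:
drive_tool(
  steps=[
    [[0, 0, 0], 7],
    [[0, 0, 0], 7],
    [[0, 0, 0], 7],
    [[0, 0, 0], 7],
    [[0, 0, 0], 0],
    [[0, 0, 0], 0],
    [[0, 0, 0], 0],
  ],
)

```text
time: 21.58
tool_pos: [0.5254, 0.2362, 0.1915]
tcp_rot: [-0.455, -3.106, 0.002]
wrist_force: [-0.4, 0.1, 1.4]
width: 0.5
```

```bash
python3 - <<'E'
from h import *
go([.531,.234,.053],163)
snap("side","c5s",(280,200,100,75),8)
E
```

```text
t21.58 tcp [525.4 236.2 191.5] x [-0.958  0.287  0.002] yawx 163.3 z [-0.002 -0.001 -1.   ] F [-0.4  0.1  1.4] w 0.500
delta tool mm [ -6.3  -0.3 138.5]
twist 0.3
```

View pics/c5s.png

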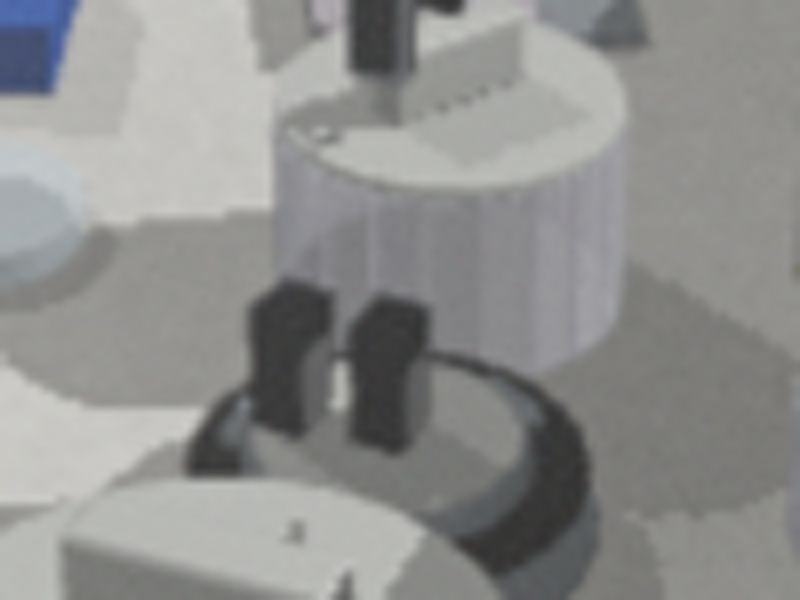

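B and C remain in place. Descend on B.

Request:
drive_tool(
  steps=[
    [[-4, 0, 15], 0],
    [[-2, -0.3, 25], 0],
    [[0, 0, 20], 0],
    [[0, 0, 0], 0],
    [[0, 0, 0], 0],
  ],
)

```text
time: 22.05
tool_pos: [0.5306, 0.2339, 0.1314]
tcp_rot: [-0.458, -3.105, 0.003]
wrist_force: [0.2, -0.5, -0.4]
width: 0.502
```

```bash
python3 - <<'E'
from h import *
go([.531,.234,.053],163)
E
```

```text
t22.05 tcp [530.6 233.9 131.4] x [-0.957  0.289  0.003] yawx 163.2 z [-0.003 -0.001 -1.   ] F [ 0.2 -0.5 -0.4] w 0.502
delta tool mm [-0.6  0.4 78.4]
twist 0.2
```

Request:
drive_tool(
  steps=[
    [[0, 0, 20], 0],
    [[0, 0, 25], 0],
    [[0, 0, 18], 0],
    [[0, 0, 10], 0],
    [[0, 0, 5], 0],
    [[0, 0, 0], 0],
    [[0, 0, 0], 0],
  ],
)

```text
time: 22.63
tool_pos: [0.5328, 0.2349, 0.0561]
tcp_rot: [0.459, 3.106, 0.002]
wrist_force: [-0.3, 0.7, 0.8]
width: 0.496
```

Request:
drive_tool(
  steps=[
    [[0, 0, 0], 0],
    [[0, 0, 0], 0],
    [[0, 0, 0], 0],
    [[0, 0, 0], 0],
    [[0, 0, 0], 0],
  ],
  jaw=0,
)

```text
time: 23.05
tool_pos: [0.5332, 0.2351, 0.0566]
tcp_rot: [0.459, 3.105, 0.003]
wrist_force: [-0.3, 0.1, 6.6]
width: 0.279
```

Request:
drive_tool(
  steps=[
    [[0, 0, -10], 0],
    [[0, 0, -25], 0],
    [[0, 0, -35], 0],
    [[0, 0, -35], 0],
    [[0, 0, -30], 0],
    [[0, 0, -15], 0],
    [[0, 0, 0], 0],
  ],
)

```text
time: 23.63
tool_pos: [0.5346, 0.2356, 0.2107]
tcp_rot: [0.459, 3.1, 0.007]
wrist_force: [1.6, -1.3, -0.1]
width: 0.273
```

Request:
drive_tool(
  steps=[
    [[0, 0, 0], -7],
    [[0, 0, 0], -7],
    [[0, 0, 0], -7],
    [[0, 0, 0], -7],
    [[0, 0, 0], 0],
    [[0, 0, 0], 0],
  ],
)

```text
time: 24.13
tool_pos: [0.5308, 0.2341, 0.2031]
tcp_rot: [0.3, -3.125, 0.001]
wrist_force: [-0.8, 1.0, -1.1]
width: 0.278
```

```bash
python3 - <<'E'
from h import *
go([*rest(-.041,0),.03],191.2)
snap("side","c6s",(280,160,100,75),8)
E
```

```text
t24.13 tcp [530.8 234.1 203.1] x [-0.982 -0.19   0.003] yawx -169.0 z [-0.003 -0.001 -1.   ] F [-0.8  1.  -1.1] w 0.278
delta tool mm [ 113.8 -429.4  173.7]
twist -0.2
```

View pics/c6s.png

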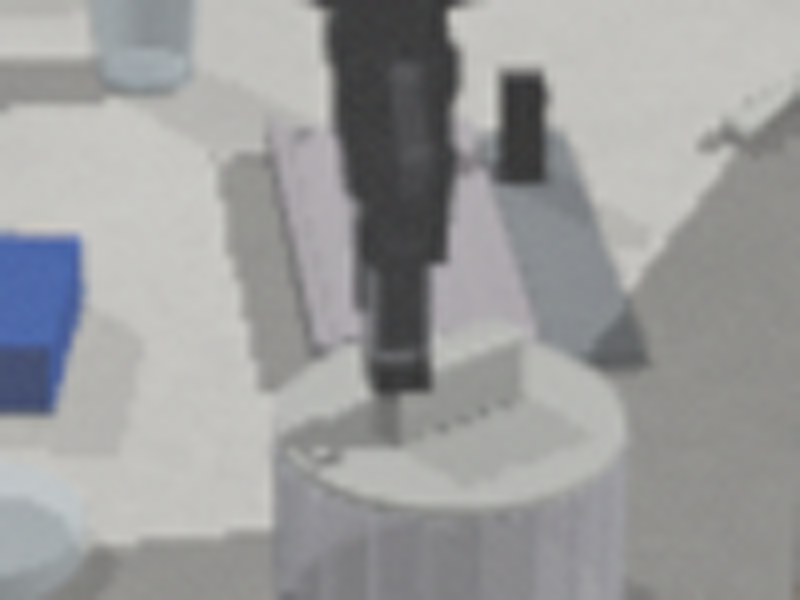

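Request:
drive_tool(
  steps=[
    [[8.1, -30.7, 0], 0],
    [[8.1, -30.7, 0], 0],
    [[8.1, -30.7, 0], 0],
    [[8.1, -30.7, 0], 0],
    [[8.1, -30.7, 0], 0],
    [[8.1, -30.7, 0], 0],
    [[8.1, -30.7, 0], 0],
  ],
)

```text
time: 24.77
tool_pos: [0.5172, 0.0113, 0.2044]
tcp_rot: [0.301, -3.127, -0.0]
wrist_force: [0.7, 0.0, -1.1]
width: 0.273
```

Request:
drive_tool(
  steps=[
    [[8.1, -30.7, 0], 0],
    [[8.1, -30.7, 0], 0],
    [[8.1, -30.7, 0], 0],
    [[8.1, -30.7, 0], 0],
    [[8.1, -30.7, 0], 0],
    [[8.1, -30.7, 0], 0],
    [[8.1, -30.7, 0], 0],
  ],
)

```text
time: 25.35
tool_pos: [0.5031, -0.2105, 0.2044]
tcp_rot: [0.301, -3.127, -0.001]
wrist_force: [1.5, 0.5, -0.6]
width: 0.277
```

Request:
drive_tool(
  steps=[
    [[0, 0, 20], 0],
    [[0, 0, 30], 0],
    [[0, 0, 35], 0],
    [[0, 0, 30], 0],
    [[0, 0, 15], 0],
    [[0, 0, 0], 0],
    [[0, 0, 0], 0],
  ],
)

```text
time: 25.93
tool_pos: [0.5026, -0.2086, 0.0735]
tcp_rot: [0.303, -3.124, -0.003]
wrist_force: [0.5, -0.8, -0.8]
width: 0.275
```

```bash
python3 - <<'E'
from h import *
go([*rest(-.041,0),.0226],191.2)
E
```

```text
t25.93 tcp [ 502.6 -208.6   73.5] x [-0.981 -0.192  0.003] yawx -168.9 z [-0.003  0.001 -1.   ] F [ 0.5 -0.8 -0.8] w 0.275
delta tool mm [ 2.3 -0.3 50.9]
twist -0.1
```

Request:
drive_tool(
  steps=[
    [[1.5, 0, 15], 0],
    [[0, 0, 15], 0],
    [[0, 0, 9], 0],
    [[0, 0, 4], 0],
    [[0, 0, 2], 0],
    [[0, 0, 0], 0],
    [[0, 0, 0], 0],
  ],
)

```text
time: 26.52
tool_pos: [0.5031, -0.2097, 0.0308]
tcp_rot: [-0.305, 3.125, -0.001]
wrist_force: [-0.2, 0.1, -0.4]
width: 0.273
```

```bash
python3 - <<'E'
from h import *
go([*rest(-.041,0),.0226],191.2)
E
```

```text
t26.52 tcp [ 503.1 -209.7   30.8] x [-0.981 -0.193 -0.001] yawx -168.8 z [ 0.001 -0.001 -1.   ] F [-0.2  0.1 -0.4] w 0.273
delta tool mm [2.7 1.  8.1]
twist -0.0
```

Request:
drive_tool(
  steps=[
    [[1.5, 0.5, 3], 0],
    [[0, 0, 2], 0],
    [[0, 0, 1.5], 0],
    [[0, 0, 1], 0],
    [[0, 0, 0], 0],
    [[0, 0, 0], 0],
  ],
)

```text
time: 27.02
tool_pos: [0.5007, -0.2092, 0.0226]
tcp_rot: [0.306, -3.126, -0.0]
wrist_force: [-2.0, 2.2, 4.1]
width: 0.276
```

Contact. Release and rise.

Request:
drive_tool(
  steps=[
    [[0, 0, 0], 0],
    [[0, 0, 0], 0],
    [[0, 0, 0], 0],
    [[0, 0, 0], 0],
    [[0, 0, 0], 0],
  ],
  jaw=0.5,
)

```text
time: 27.43
tool_pos: [0.5008, -0.2092, 0.0222]
tcp_rot: [-0.305, 3.127, -0.0]
wrist_force: [-0.2, -0.3, 0.7]
width: 0.5
```

Request:
drive_tool(
  steps=[
    [[0, 0, -8], 0],
    [[0, 0, -20], 0],
    [[0, 0, -35], 0],
    [[0, 0, -40], 0],
    [[0, 0, -40], 0],
    [[0, 0, -30], 0],
    [[0, 0, 0], 0],
    [[0, 0, 0], 0],
  ],
)

```text
time: 28.1
tool_pos: [0.5026, -0.2101, 0.199]
tcp_rot: [-0.305, 3.121, -0.006]
wrist_force: [0.3, 0.0, -0.2]
width: 0.5
```

```bash
python3 - <<'E'
from h import *
go([.565,.2265,.19],163.5)
snap("side","c7s",(290,150,100,75),8)
E
```

```text
t28.10 tcp [ 502.6 -210.1  199. ] x [-0.981 -0.194 -0.005] yawx -168.8 z [ 0.006 -0.003 -1.   ] F [ 0.3  0.  -0.2] w 0.500
delta tool mm [-145.7  416.3    8.1]
twist 27.7
```

View pics/c7s.png

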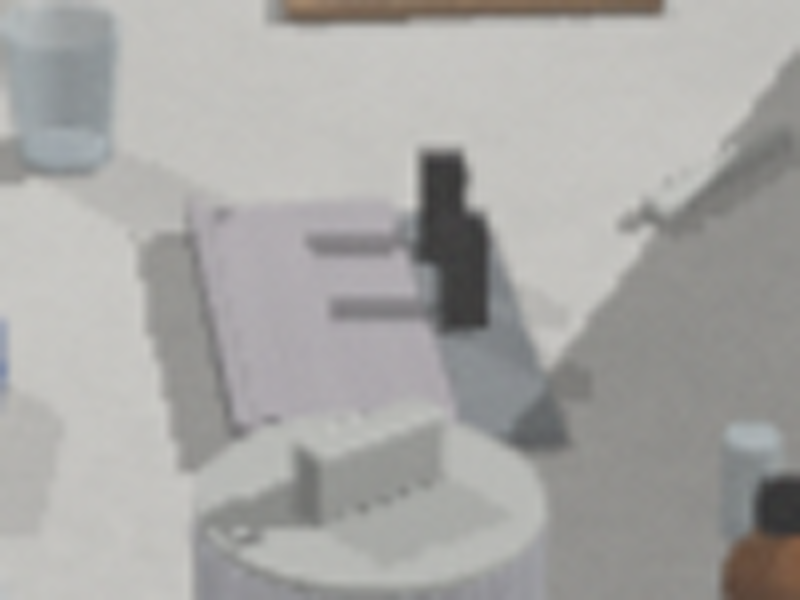

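Request:
drive_tool(
  steps=[
    [[-10.4, 29.7, 0], 0],
    [[-10.4, 29.7, 0], 0],
    [[-10.4, 29.7, 0], 0],
    [[-10.4, 29.7, 0], 0],
    [[-10.4, 29.7, 0], 0],
    [[-10.4, 29.7, 0], 0],
    [[-10.4, 29.7, 0], 0],
  ],
)

```text
time: 28.73
tool_pos: [0.5301, 0.0104, 0.1926]
tcp_rot: [0.305, -3.122, -0.001]
wrist_force: [0.3, -0.5, 0.1]
width: 0.502
```

Request:
drive_tool(
  steps=[
    [[-10.4, 29.7, 0], 0],
    [[-10.4, 29.7, 0], 0],
    [[-10.4, 29.7, 0], 0],
    [[-10.4, 29.7, 0], 0],
    [[-10.4, 29.7, 0], 0],
    [[-10.4, 29.7, 0], 0],
    [[-10.4, 29.7, 0], 0],
  ],
)

```text
time: 29.32
tool_pos: [0.5613, 0.2279, 0.1923]
tcp_rot: [0.305, -3.122, 0.002]
wrist_force: [0.5, 0.7, -0.4]
width: 0.503
```

Request:
drive_tool(
  steps=[
    [[0, 0, 0], 7],
    [[0, 0, 0], 7],
    [[0, 0, 0], 7],
    [[0, 0, 0], 6.7],
    [[0, 0, 0], 0],
    [[0, 0, 0], 0],
    [[0, 0, 0], 0],
  ],
)

```text
time: 29.9
tool_pos: [0.5622, 0.2266, 0.1937]
tcp_rot: [-0.447, -3.107, 0.002]
wrist_force: [0.4, 0.2, 0.3]
width: 0.499
```

```bash
python3 - <<'E'
from h import *
go([.565,.2265,.054],163.5)
E
```

```text
t29.90 tcp [562.2 226.6 193.7] x [-0.959  0.282  0.002] yawx 163.6 z [-0.003 -0.001 -1.   ] F [0.4 0.2 0.3] w 0.499
delta tool mm [ -3.    0.9 139.7]
twist 0.1
```

Request:
drive_tool(
  steps=[
    [[-2.5, 0.5, 15], 0],
    [[0, 0, 25], 0],
    [[0, 0, 30], 0],
    [[0, 0, 25], 0],
    [[0, 0, 20], 0],
    [[0, 0, 5], 0],
    [[0, 0, 0], 0],
    [[0, 0, 0], 0],
  ],
)

```text
time: 30.57
tool_pos: [0.566, 0.2268, 0.0757]
tcp_rot: [0.451, 3.109, 0.0]
wrist_force: [-0.7, -0.6, -0.8]
width: 0.5
```

```bash
python3 - <<'E'
from h import *
go([.565,.2265,.054],163.5)
snap("side","c8s",(280,200,100,75),8)
E
```

```text
t30.57 tcp [566.  226.8  75.7] x [-0.959  0.284 -0.   ] yawx 163.5 z [ 0.  0. -1.] F [-0.7 -0.6 -0.8] w 0.500
delta tool mm [ 0.8 -0.5 21.7]
twist 0.0
```

View pics/c8s.png

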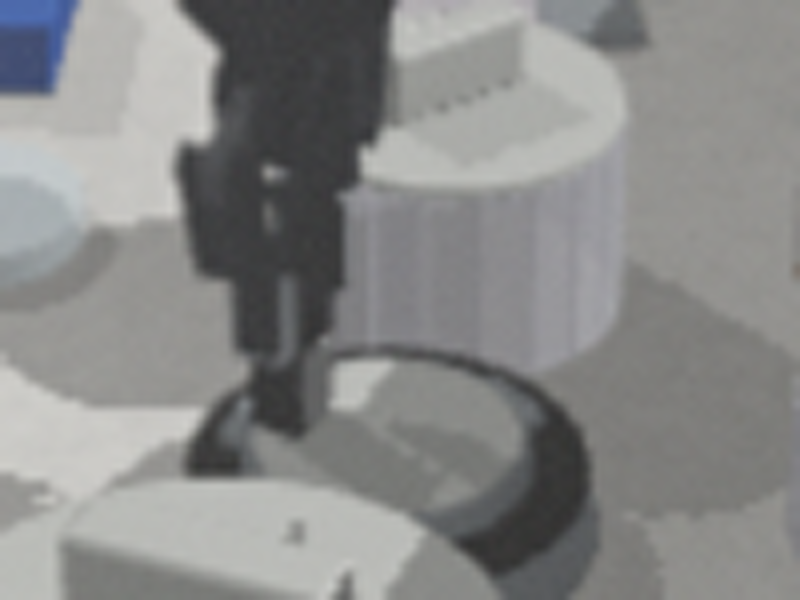

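Request:
drive_tool(
  steps=[
    [[0, 0, 10], 0],
    [[0, 0, 7], 0],
    [[0, 0, 4], 0],
    [[0, 0, 0], 0],
    [[0, 0, 0], 0],
  ],
)

```text
time: 31.03
tool_pos: [0.5652, 0.2266, 0.0538]
tcp_rot: [-0.452, -3.108, 0.001]
wrist_force: [-0.5, 0.4, 0.7]
width: 0.502
```

Request:
drive_tool(
  steps=[
    [[0, 0, 0], 0],
    [[0, 0, 0], 0],
    [[0, 0, 0], 0],
    [[0, 0, 0], 0],
    [[0, 0, 0], 0],
  ],
  jaw=0,
)

```text
time: 31.45
tool_pos: [0.566, 0.2269, 0.0547]
tcp_rot: [0.452, 3.108, 0.001]
wrist_force: [-0.1, 0.3, 2.5]
width: 0.287
```

Request:
drive_tool(
  steps=[
    [[0, 0, -10], 0],
    [[0, 0, -25], 0],
    [[0, 0, -35], 0],
    [[0, 0, -35], 0],
    [[0, 0, -30], 0],
    [[0, 0, -15], 0],
    [[0, 0, 0], 0],
  ],
)

```text
time: 32.03
tool_pos: [0.5686, 0.2277, 0.2106]
tcp_rot: [0.45, 3.1, 0.007]
wrist_force: [-0.1, 0.5, -1.1]
width: 0.289
```

Request:
drive_tool(
  steps=[
    [[0, 0, 0], -7],
    [[0, 0, 0], -7],
    [[0, 0, 0], -7],
    [[0, 0, 0], -6.7],
    [[0, 0, 0], 0],
    [[0, 0, 0], 0],
  ],
)

```text
time: 32.53
tool_pos: [0.5647, 0.2263, 0.2027]
tcp_rot: [0.3, -3.125, 0.001]
wrist_force: [-0.5, 0.6, -1.1]
width: 0.287
```

```bash
python3 - <<'E'
from h import *
go([*rest(-.041,.065),.03],191.2)
E
```

```text
t32.53 tcp [564.7 226.3 202.7] x [-0.982 -0.19   0.003] yawx -169.0 z [-0.002 -0.001 -1.   ] F [-0.5  0.6 -1.1] w 0.287
delta tool mm [ 145.9 -350.3  173.2]
twist -0.2
```

Request:
drive_tool(
  steps=[
    [[12.2, -29.2, 0], 0],
    [[12.2, -29.2, 0], 0],
    [[12.2, -29.2, 0], 0],
    [[12.2, -29.2, 0], 0],
    [[12.2, -29.2, 0], 0],
    [[12.2, -29.2, 0], 0],
  ],
  jaw=0,
  force=60,
)

```text
time: 33.03
tool_pos: [0.5267, 0.0394, 0.2036]
tcp_rot: [0.301, -3.126, 0.0]
wrist_force: [0.8, 0.1, -0.8]
width: 0.278
```

Request:
drive_tool(
  steps=[
    [[12.2, -29.2, 0], 0],
    [[12.2, -29.2, 0], 0],
    [[12.2, -29.2, 0], 0],
    [[12.2, -29.2, 0], 0],
    [[12.2, -29.2, 0], 0],
    [[12.2, -29.2, 0], 0],
  ],
)

```text
time: 33.53
tool_pos: [0.4888, -0.1467, 0.2038]
tcp_rot: [0.3, -3.127, -0.0]
wrist_force: [0.6, 0.0, -1.4]
width: 0.276
```

Request:
drive_tool(
  steps=[
    [[0, 0, 20], 0],
    [[0, 0, 30], 0],
    [[0, 0, 35], 0],
    [[0, 0, 30], 0],
    [[0, 0, 15], 0],
    [[0, 0, 0], 0],
    [[0, 0, 0], 0],
  ],
)

```text
time: 34.12
tool_pos: [0.4886, -0.145, 0.0731]
tcp_rot: [0.302, -3.124, -0.002]
wrist_force: [-0.0, 0.1, -0.0]
width: 0.278
```

```bash
python3 - <<'E'
from h import *
go([*rest(-.041,.065),.0207],191.2)
snap("side","c9s",(290,120,100,100),6)
E
```

```text
t34.12 tcp [ 488.6 -145.    73.1] x [-0.981 -0.192  0.003] yawx -168.9 z [-0.003  0.001 -1.   ] F [-0.   0.1 -0. ] w 0.278
delta tool mm [ 0.9 -0.4 52.4]
twist -0.1
```

View pics/c9s.png

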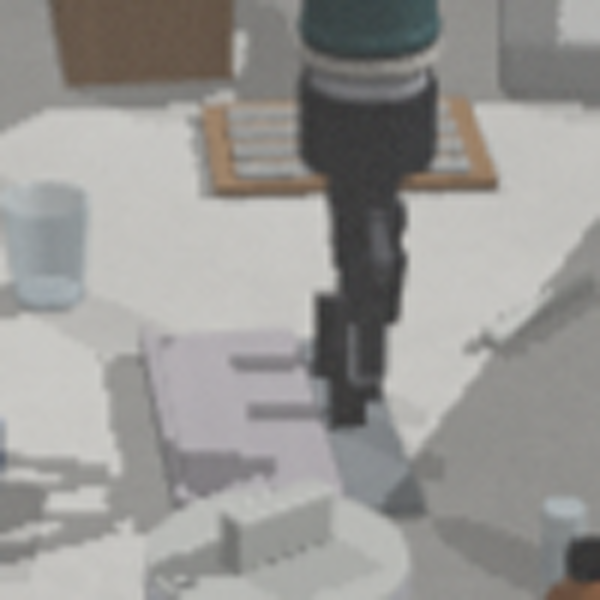

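Request:
drive_tool(
  steps=[
    [[0.5, 0, 15], 0],
    [[0, 0, 15], 0],
    [[0, 0, 9], 0],
    [[0, 0, 5], 0],
    [[0, 0, 3], 0],
    [[0, 0, 0], 0],
    [[0, 0, 0], 0],
  ],
)

```text
time: 34.75
tool_pos: [0.49, -0.1457, 0.028]
tcp_rot: [-0.305, 3.126, -0.001]
wrist_force: [-0.7, 1.2, -1.3]
width: 0.282
```

```bash
python3 - <<'E'
from h import *
go([*rest(-.041,.065),.0207],191.2)
E
```

```text
t34.75 tcp [ 490.  -145.7   28. ] x [-0.981 -0.193 -0.001] yawx -168.8 z [ 0.001 -0.    -1.   ] F [-0.7  1.2 -1.3] w 0.282
delta tool mm [2.3 0.7 7.3]
twist -0.0
```

Request:
drive_tool(
  steps=[
    [[1, 0, 3], 0],
    [[0, 0, 2], 0],
    [[0, 0, 1.5], 0],
    [[0, 0, 0.5], 0],
    [[0, 0, 0], 0],
    [[0, 0, 0], 0],
  ],
)

```text
time: 35.25
tool_pos: [0.4885, -0.1457, 0.0208]
tcp_rot: [-0.306, 3.127, -0.0]
wrist_force: [-1.5, 0.3, 4.3]
width: 0.283
```

Request:
drive_tool(
  steps=[
    [[0, 0, 0], 0],
    [[0, 0, 0], 0],
    [[0, 0, 0], 0],
    [[0, 0, 0], 0],
    [[0, 0, 0], 0],
  ],
  jaw=0.5,
)

```text
time: 35.67
tool_pos: [0.4883, -0.1457, 0.0201]
tcp_rot: [0.306, -3.127, -0.0]
wrist_force: [-0.4, -0.8, -0.1]
width: 0.492
```

Request:
drive_tool(
  steps=[
    [[0, 0, -8], 0],
    [[0, 0, -20], 0],
    [[0, 0, -35], 0],
    [[0, 0, -40], 0],
    [[0, 0, -40], 0],
    [[0, 0, -30], 0],
    [[0, 0, 0], 0],
    [[0, 0, 0], 0],
  ],
)

```text
time: 36.33
tool_pos: [0.4903, -0.1464, 0.1968]
tcp_rot: [-0.305, 3.121, -0.004]
wrist_force: [1.0, 0.5, 0.3]
width: 0.501
```

```bash
python3 - <<'E'
from h import *
st()
snap("side","d1s",(290,150,100,75),8)
snap("top","d1",(340,150,120,90),6)
E
```

```text
t36.33 tcp [ 490.3 -146.4  196.8] x [-0.981 -0.194 -0.006] yawx -168.8 z [ 0.006 -0.002 -1.   ] F [1.  0.5 0.3] w 0.501
```

View pics/d1s.png

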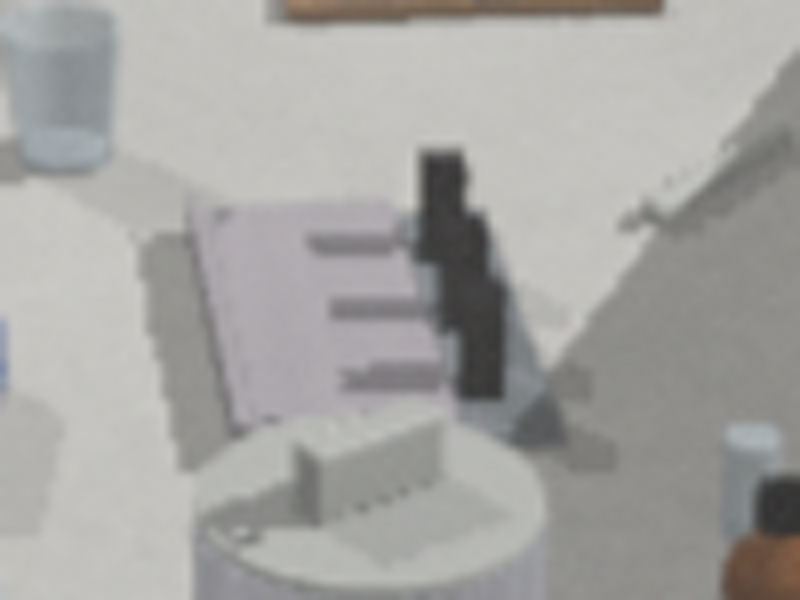

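View pics/d1.png

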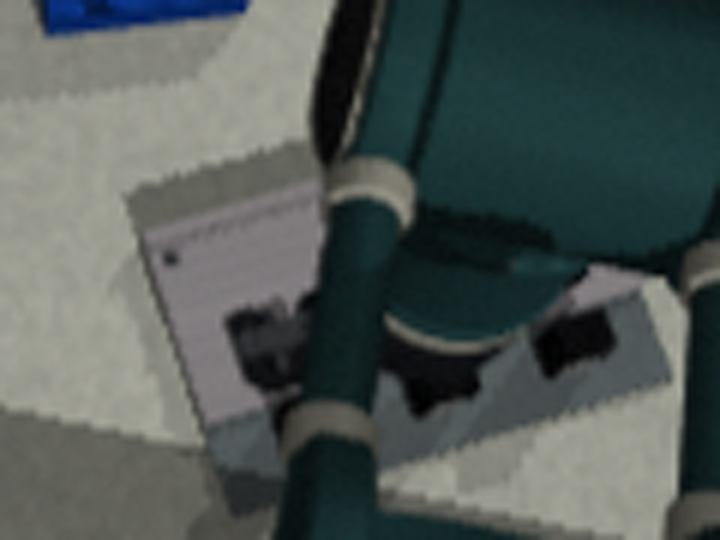

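```bash
python3 - <<'E'
from h import *
s=lambda p:(np.array(p)+.5)/8-.5+[290,150]
a=np.radians(RY);Ri=np.array([[np.cos(a),np.sin(a)],[-np.sin(a),np.cos(a)]])
for k,p in dict(A=[(416,258),(465,262)],B=[(440,325),(488,328)],C=[(460,392),(503,398)]).items():
    P=plane("side",s(p),.006)[:,:2]; print(k,((P-RO)@Ri.T).round(4).tolist())
print("step top",((plane("side",s([(400,215),(458,415)]),.014)[:,:2]-RO)@Ri.T).round(4).tolist())
print("trough front edge",((plane("side",s([(487,210),(570,443)]),.006)[:,:2]-RO)@Ri.T).round(4).tolist())
E
```

```text
A [[-0.0316, -0.063], [-0.0534, -0.0564]]
B [[-0.0331, 0.0036], [-0.0538, 0.0089]]
C [[-0.0327, 0.0659], [-0.0502, 0.0733]]
step top [[-0.0281, -0.0921], [-0.0265, 0.1001]]
trough front edge [[-0.0719, -0.1087], [-0.0721, 0.1154]]
```

Request:
drive_tool(
  steps=[
    [[20, 0, 0], 0],
    [[20, 0, 15], 0],
    [[2, 0, 30], 0],
    [[0, 0, 30], 0],
    [[0, 0, 30], 0],
    [[0, 0, 20], 0],
    [[0, 0, 0], 0],
    [[0, 0, 0], 0],
  ],
  jaw=0,
  force=30,
)

```text
time: 37.1
tool_pos: [0.4443, -0.1527, 0.0655]
tcp_rot: [0.305, -3.12, -0.005]
wrist_force: [-0.2, 0.1, 0.3]
width: -0.004
```

```bash
python3 - <<'E'
from h import *
go([*rest(-.068,.065),.047],191.2)
snap("side","d2s",(290,120,100,100),6)
E
```

```text
t37.10 tcp [ 444.3 -152.7   65.5] x [-0.981 -0.194  0.006] yawx -168.8 z [-0.007  0.003 -1.   ] F [-0.2  0.1  0.3] w -0.004
delta tool mm [-17.   -1.4  18.4]
twist -0.0
```

View pics/d2s.png

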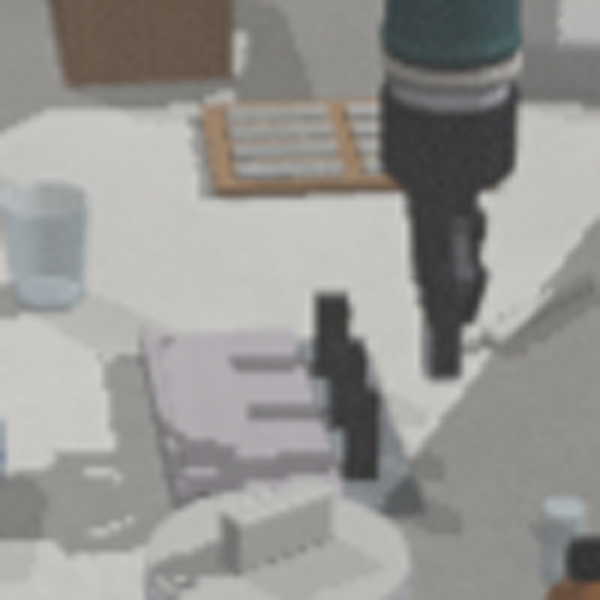

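Request:
drive_tool(
  steps=[
    [[0, -1, 10], 0],
    [[-5, 0, 8], 0],
    [[-5, 0, 0], 0],
    [[-4, 0, 0], 0],
    [[0, 0, 0], 0],
    [[0, 0, 0], 0],
  ],
)

```text
time: 37.65
tool_pos: [0.462, -0.1522, 0.0509]
tcp_rot: [-0.306, 3.126, -0.001]
wrist_force: [-0.3, 0.4, -0.2]
width: -0.0
```

```bash
python3 - <<'E'
from h import *
go([*rest(-.035,.065),.047],191.2)
snap("side","d3s",(290,140,100,75),8)
E
```

```text
t37.65 tcp [ 462.  -152.2   50.9] x [-0.981 -0.194 -0.001] yawx -168.8 z [ 0.001 -0.    -1.   ] F [-0.3  0.4 -0.2] w -0.000
delta tool mm [-32.5   1.6   3.9]
twist -0.0
```

View pics/d3s.png

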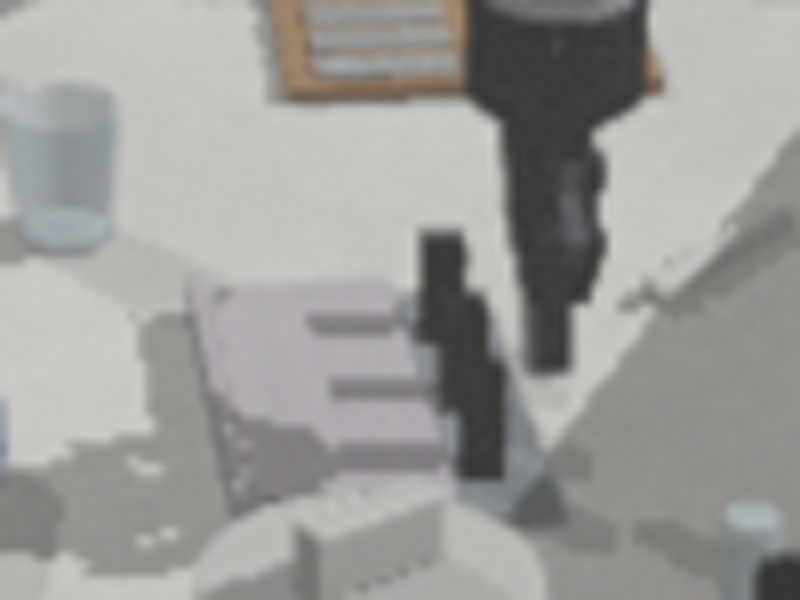

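Request:
drive_tool(
  steps=[
    [[0, 1, 6], 0],
    [[-4, 0, 0], 0],
    [[-3, 0, 0], 0],
    [[-3, 0, 0], 0],
    [[-3, 0, 0], 0],
    [[-3, 0, 0], 0],
    [[-3, 0, 0], 0],
    [[0, 0, 0], 0],
  ],
)

```text
time: 38.37
tool_pos: [0.4805, -0.1475, 0.0445]
tcp_rot: [-0.306, 3.126, -0.001]
wrist_force: [-0.3, 0.4, 0.4]
width: -0.002
```

```bash
python3 - <<'E'
from h import *
go([*rest(-.035,.065),.047],191.2)
snap("side","d4s",(290,140,100,75),8)
E
```

```text
t38.37 tcp [ 480.5 -147.5   44.5] x [-0.981 -0.194 -0.001] yawx -168.8 z [ 0.001 -0.    -1.   ] F [-0.3  0.4  0.4] w -0.002
delta tool mm [-13.5   0.5  -2.5]
twist -0.0
```

View pics/d4s.png

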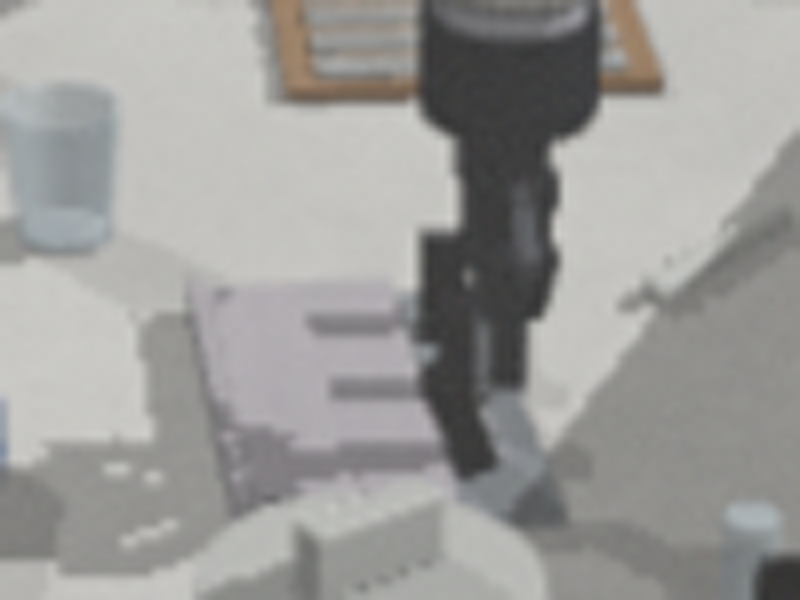

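Block is tipping as wanted. Continue.

Request:
drive_tool(
  steps=[
    [[-3, 0, 0], 0],
    [[-3, 0, 0], 0],
    [[-3, 0, 0], 0],
    [[-3, 0, 0], 0],
    [[-3, 0, 0], 0],
    [[-3, 0, 0], 0],
    [[0, 0, 0], 0],
    [[0, 0, 0], 0],
  ],
)

```text
time: 39.08
tool_pos: [0.4974, -0.1439, 0.0443]
tcp_rot: [0.306, -3.127, -0.0]
wrist_force: [0.6, -0.2, -0.8]
width: 0.002
```

```bash
python3 - <<'E'
from h import *
go([*rest(-.035,.065),.047],191.2)
snap("side","d5s",(290,140,100,75),8)
E
```

```text
t39.08 tcp [ 497.4 -143.9   44.3] x [-0.981 -0.194  0.   ] yawx -168.8 z [-0.  0. -1.] F [ 0.6 -0.2 -0.8] w 0.002
delta tool mm [ 3.9  0.3 -2.7]
twist -0.0
```

View pics/d5s.png

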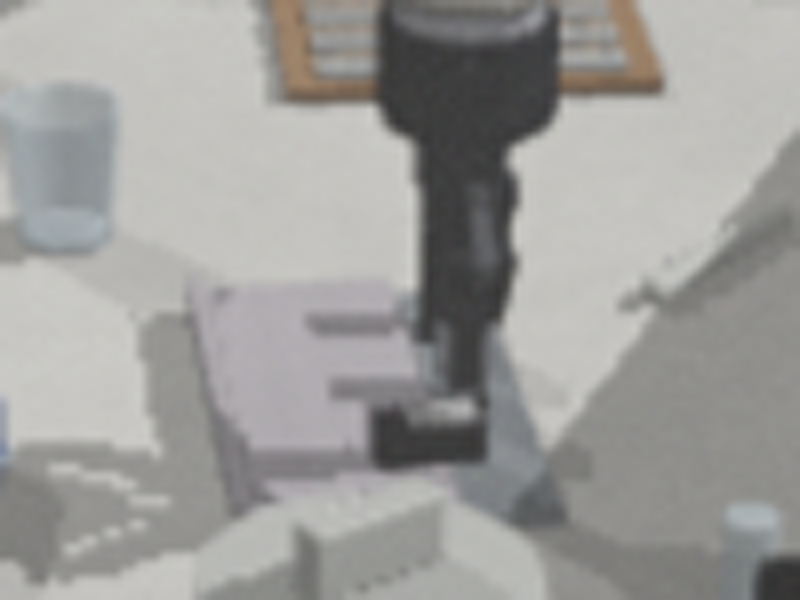

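Request:
drive_tool(
  steps=[
    [[0, 0, -12], 0],
    [[20, 0, -5], 0],
    [[25, 0, 0], 0],
    [[0, -20, 0], 0],
    [[0, -25, 0], 0],
    [[0, -20, 0], 0],
    [[0, 0, 17], 0],
    [[0, 0, 0], 0],
  ],
)

```text
time: 39.8
tool_pos: [0.4646, -0.217, 0.0435]
tcp_rot: [0.302, -3.125, -0.002]
wrist_force: [-1.0, -0.5, -0.8]
width: 0.002
```

Request:
drive_tool(
  steps=[
    [[0, 0, 0], 0],
    [[0, 0, 0], 0],
  ],
)

```text
time: 39.97
tool_pos: [0.4652, -0.216, 0.0446]
tcp_rot: [0.306, -3.126, -0.001]
wrist_force: [0.3, -0.2, 0.4]
width: 0.002
```

```bash
python3 - <<'E'
from h import *
go([*rest(-.031,.0),.0445],191.2)
E
```

```text
t39.97 tcp [ 465.2 -216.    44.6] x [-0.981 -0.194  0.001] yawx -168.8 z [-0.001  0.    -1.   ] F [ 0.3 -0.2  0.4] w 0.002
delta tool mm [-45.7  -0.2   0.1]
twist -0.0
```

Request:
drive_tool(
  steps=[
    [[-6, 0, 0], 0],
    [[-5, 0, 0], 0],
    [[-3, 0, 0], 0],
    [[-3, 0, 0], 0],
    [[-3, 0, 0], 0],
    [[-3, 0, 0], 0],
    [[-3, 0, 0], 0],
    [[-3, 0, 0], 0],
  ],
)

```text
time: 40.63
tool_pos: [0.4944, -0.2107, 0.0442]
tcp_rot: [0.306, -3.127, -0.0]
wrist_force: [-0.2, 0.7, -0.7]
width: 0.005
```

Request:
drive_tool(
  steps=[
    [[-3, 0, 0], 0],
    [[-3, 0, 0], 0],
    [[-3, 0, 0], 0],
    [[-3, 0, 0], 0],
    [[-3, 0, 0], 0],
    [[-2, 0, 0], 0],
    [[0, 0, 0], 0],
    [[0, 0, 0], 0],
  ],
)

```text
time: 41.3
tool_pos: [0.5108, -0.2075, 0.0443]
tcp_rot: [0.306, -3.127, -0.0]
wrist_force: [-0.3, 0.2, -0.3]
width: 0.002
```

```bash
python3 - <<'E'
from h import *
go([*rest(-.031,.0),.0445],191.2)
snap("side","d6s",(290,140,100,75),8)
E
```

```text
t41.30 tcp [ 510.8 -207.5   44.3] x [-0.981 -0.194  0.   ] yawx -168.8 z [-0.  0. -1.] F [-0.3  0.2 -0.3] w 0.002
delta tool mm [ 0.7  0.3 -0.2]
twist -0.0
```

View pics/d6s.png

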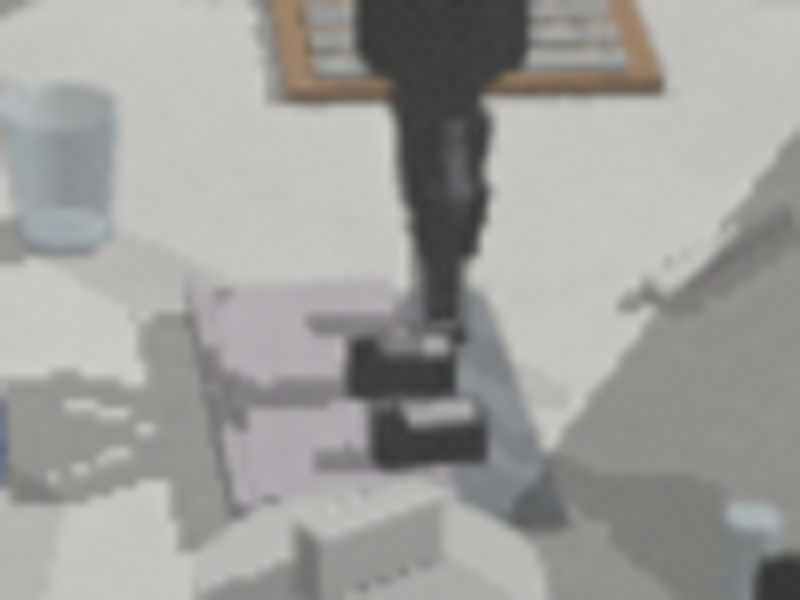

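Two lie steel up. The last one the same way.

Request:
drive_tool(
  steps=[
    [[0, 0, -12], 0],
    [[20, 0, -5], 0],
    [[25, 0, 0], 0],
    [[0, -20, 0], 0],
    [[0, -25, 0], 0],
    [[0, -20, 0], 0],
    [[0, 0, 17], 0],
    [[0, 0, 0], 0],
  ],
)

```text
time: 42.02
tool_pos: [0.4783, -0.2806, 0.0435]
tcp_rot: [0.303, -3.126, -0.002]
wrist_force: [-0.1, 0.4, -1.6]
width: 0.0
```

Request:
drive_tool(
  steps=[
    [[0, 0, 0], 0],
    [[0, 0, 0], 0],
  ],
)

```text
time: 42.18
tool_pos: [0.4788, -0.2795, 0.0446]
tcp_rot: [0.306, -3.126, -0.001]
wrist_force: [-0.1, -0.2, -0.3]
width: -0.005
```

```bash
python3 - <<'E'
from h import *
go([*rest(-.031,-.065),.0445],191.2)
E
```

```text
t42.18 tcp [ 478.8 -279.5   44.6] x [-0.981 -0.194  0.   ] yawx -168.8 z [-0.001  0.001 -1.   ] F [-0.1 -0.2 -0.3] w -0.005
delta tool mm [-44.7  -0.2   0.1]
twist -0.0
```

Request:
drive_tool(
  steps=[
    [[-6, 0, 0], 0],
    [[-5, 0, 0], 0],
    [[-3, 0, 0], 0],
    [[-3, 0, 0], 0],
    [[-3, 0, 0], 0],
    [[-3, 0, 0], 0],
    [[-3, 0, 0], 0],
    [[-3, 0, 0], 0],
  ],
)

```text
time: 42.85
tool_pos: [0.508, -0.2743, 0.0442]
tcp_rot: [0.306, -3.127, -0.0]
wrist_force: [0.2, 1.0, -0.1]
width: 0.001
```

Request:
drive_tool(
  steps=[
    [[-3, 0, 0], 0],
    [[-3, 0, 0], 0],
    [[-3, 0, 0], 0],
    [[-3, 0, 0], 0],
    [[-3, 0, 0], 0],
    [[-2, 0, 0], 0],
    [[0, 0, 0], 0],
    [[0, 0, 0], 0],
  ],
)

```text
time: 43.52
tool_pos: [0.5244, -0.271, 0.0442]
tcp_rot: [0.306, -3.127, -0.0]
wrist_force: [-0.0, 0.7, -0.4]
width: -0.004
```

Request:
drive_tool(
  steps=[
    [[0, 0, -12], 0],
    [[20, 0, -15], 0],
    [[25, 0, -30], 0],
    [[0, 0, -40], 0],
    [[0, 0, -40], 0],
    [[0, 0, -20], 0],
    [[0, 0, 0], 0],
    [[0, 0, 0], 0],
  ],
  jaw=0.6,
)

```text
time: 44.18
tool_pos: [0.4812, -0.2807, 0.2044]
tcp_rot: [-0.305, 3.123, -0.005]
wrist_force: [0.3, 0.2, -1.1]
width: 0.597
```

```bash
python3 - <<'E'
from h import *
st()
snap("side","e1s",(250,150,160,120),5)
snap("top","e1",(200,140,260,150),3)
E
```

```text
t44.18 tcp [ 481.2 -280.7  204.4] x [-0.981 -0.193 -0.004] yawx -168.8 z [ 0.004 -0.003 -1.   ] F [ 0.3  0.2 -1.1] w 0.597
```

View pics/e1s.png

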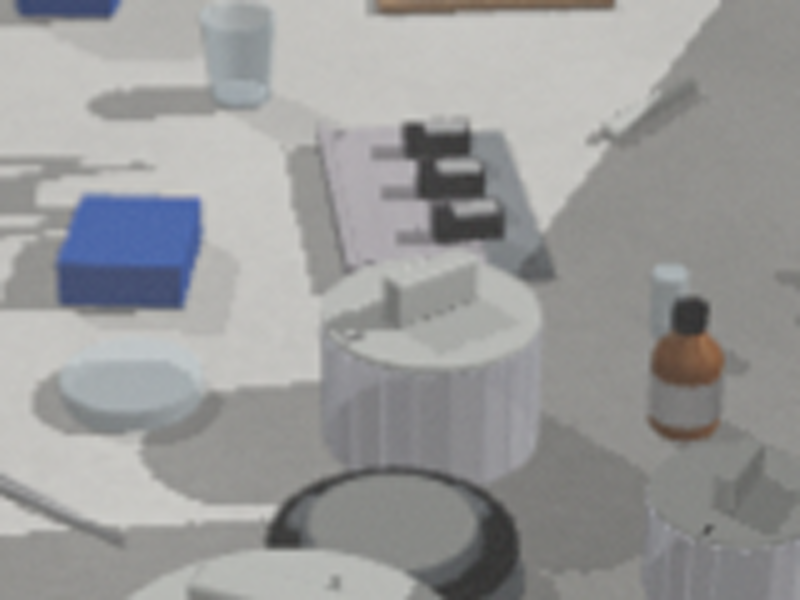

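View pics/e1.png

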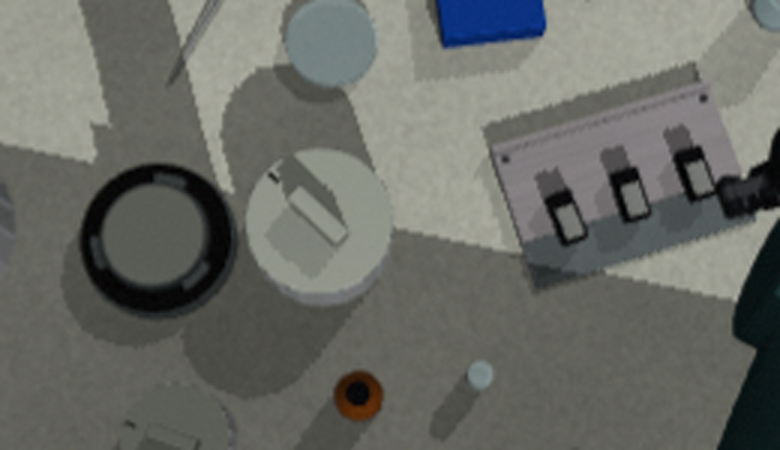

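```bash
python3 - <<'E'
from h import *
a=cv2.imread("pics/e1_raw.png")
cv2.imwrite("pics/e2.png",cv2.resize(a[180:250,275:335],None,fx=8,fy=8,interpolation=cv2.INTER_CUBIC))
b=a[185:255,220:285].astype(float); b=np.clip(b*3-10,0,255).astype(np.uint8)
cv2.imwrite("pics/e3.png",cv2.resize(b,None,fx=8,fy=8,interpolation=cv2.INTER_CUBIC))
E
```

```text
(no output)
```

View pics/e2.png

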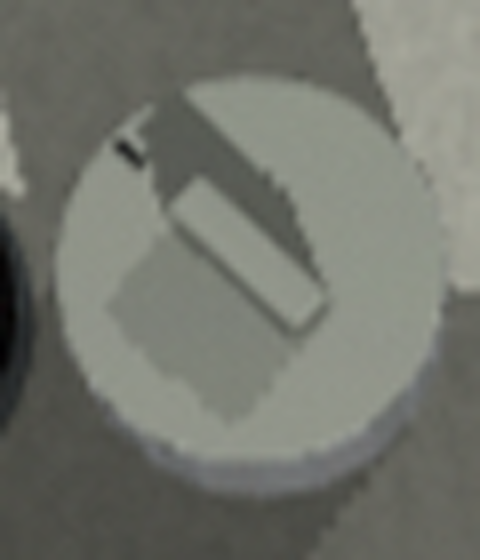

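View pics/e3.png

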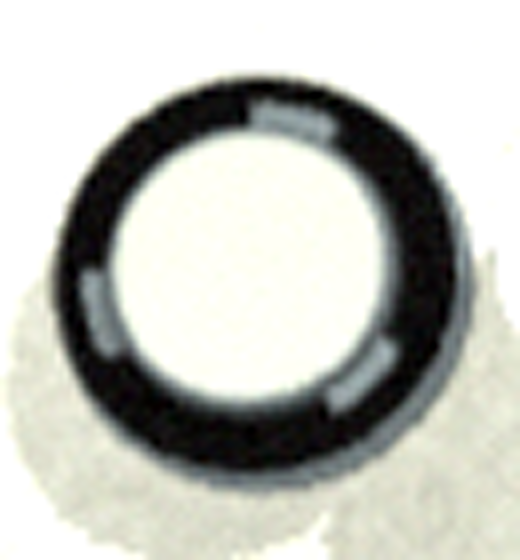

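```bash
python3 - <<'E'
from h import *
c=lambda p,o:(np.array(p)+.5)/8-.5+o
o=np.array([275,180.])
bar=plane("top",c([(202,178),(168,212),(295,332),(328,298)],o),.116)[:,:2]
print("bar",bar.mean(0)); d=bar[:2].mean(0)-bar[2:].mean(0);print(np.linalg.norm(d),np.degrees(np.arctan2(d[1],d[0])))
def circ(P):
    A=np.c_[2*P,np.ones(len(P))];s=np.linalg.lstsq(A,(P**2).sum(1),rcond=None)[0];return s[:2],np.sqrt(s[2]+s[0]**2+s[1]**2)
deck=plane("top",c([(57,260),(70,190),(110,130),(185,90),(250,74),(330,95),(400,150),(440,220),(445,290),(420,365),(240,462),(150,435),(100,390)],o),.086)[:,:2]
dc,r=circ(deck);print("deck",dc,r)
m=plane("top",c([(128,152)],o),.086)[0,:2];print("mark yaw",np.degrees(np.arctan2(*(m-dc)[::-1])))
a=cv2.imread("pics/e1_raw.png")
b=cv2.cvtColor(a,cv2.COLOR_BGR2GRAY)[185:255,220:285]
big=cv2.resize(b,None,fx=8,fy=8,interpolation=cv2.INTER_CUBIC)
m=(big<30).astype(np.uint8); cs,h=cv2.findContours(m,cv2.RETR_CCOMP,cv2.CHAIN_APPROX_NONE)
o=np.array([220,185.])
for k in cs:
    if cv2.contourArea(k)>20000:
        for z in(.040,.022,.014,.008): 
            P=plane("top",c(k[:,0,:],o),z)[:,:2]; cc,r=circ(P); res=np.linalg.norm(P-cc,axis=1)-r; print(len(k),z,cc.round(4),round(r,4),res.std().round(4))
# pockets
cc=np.array([.5313,.237])
for p in[(293,120),(102,312),(362,375)]:
    P=plane("top",c([p],o),.031)[0,:2]; print("pocket",np.degrees(np.arctan2(*(P-cc)[::-1])),np.linalg.norm(P-cc))
E
```

```text
bar [0.51904111 0.08416576]
0.057216139015596086 40.376705859175765
deck [0.5209601 0.0847532] 0.06490182463490189
mark yaw 40.641165453517125
1136 0.04 [0.5285 0.2356] 0.0685 0.0003
1136 0.022 [0.5319 0.2383] 0.0695 0.0003
1136 0.014 [0.5335 0.2395] 0.0699 0.0003
1136 0.008 [0.5346 0.2403] 0.0702 0.0003
960 0.04 [0.5312 0.2372] 0.0531 0.004
960 0.022 [0.5347 0.2399] 0.0539 0.004
960 0.014 [0.5363 0.2411] 0.0543 0.0041
960 0.008 [0.5374 0.2419] 0.0545 0.0041
pocket -17.37987258731363 0.05477230458825744
pocket 99.19570399199642 0.054693034711490264
pocket -139.65652276924692 0.05229354388831256
```

```bash
python3 - <<'E'
from h import *
go([.520,.0845,.20],220.5)
E
```

```text
t44.28 tcp [ 479.4 -279.4  200.5] x [-0.981 -0.194  0.001] yawx -168.8 z [-0.001  0.001 -1.   ] F [-0.5 -0.4  0.1] w 0.604
delta tool mm [-110.3  349.1    0.8]
twist -29.3
```

Request:
drive_tool(
  steps=[
    [[-9.2, 29.1, 0], 0],
    [[-9.2, 29.1, 0], 0],
    [[-9.2, 29.1, 0], 0],
    [[-9.2, 29.1, 0], 0],
    [[-9.2, 29.1, 0], 0],
    [[-9.2, 29.1, 0], 0],
  ],
)

```text
time: 44.78
tool_pos: [0.4988, -0.096, 0.1987]
tcp_rot: [0.305, -3.122, -0.002]
wrist_force: [0.3, 0.2, -0.3]
width: 0.601
```

Request:
drive_tool(
  steps=[
    [[-9.2, 29.1, 0], 0],
    [[-9.2, 29.1, 0], 0],
    [[-9.2, 29.1, 0], 0],
    [[-9.2, 29.1, 0], 0],
    [[-9.2, 29.1, 0], 0],
    [[-9.2, 29.1, 0], 0],
  ],
)

```text
time: 45.28
tool_pos: [0.5191, 0.0855, 0.1987]
tcp_rot: [0.305, -3.122, 0.0]
wrist_force: [0.2, -0.6, 0.4]
width: 0.594
```

Request:
drive_tool(
  steps=[
    [[0, 0, 0], -6],
    [[0, 0, 0], -6],
    [[0, 0, 0], -6],
    [[0, 0, 0], -6],
    [[0, 0, 0], -5.3],
    [[0, 0, 0], 0],
    [[0, 0, 0], 0],
    [[0, 0, 0], 0],
  ],
)

```text
time: 45.95
tool_pos: [0.52, 0.0841, 0.1999]
tcp_rot: [1.082, -2.947, -0.001]
wrist_force: [-0.0, -0.5, 0.2]
width: 0.599
```

```bash
python3 - <<'E'
from h import *
go([.520,.0845,.095],220.5)
snap("side","f1s",(280,140,120,90),6)
E
```

```text
t45.95 tcp [520.   84.1 199.9] x [-0.762 -0.647  0.002] yawx -139.7 z [-0.003 -0.    -1.   ] F [-0.  -0.5  0.2] w 0.599
delta tool mm [ -0.5   0.2 104.9]
twist -0.2
```

View pics/f1s.png

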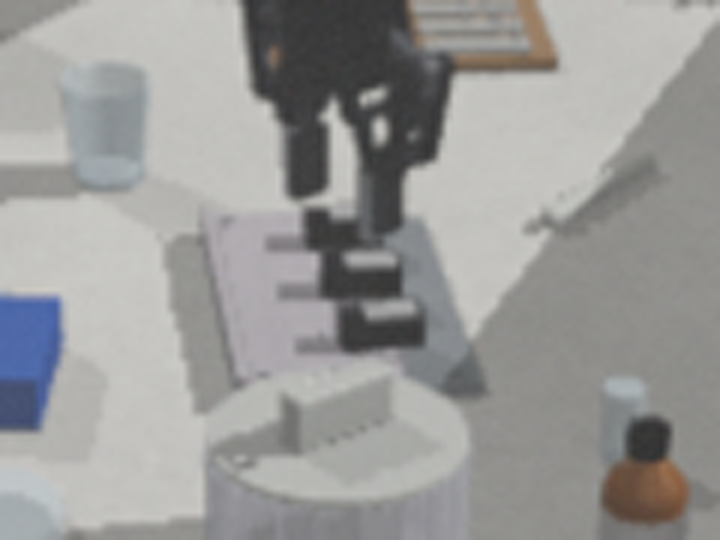

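Request:
drive_tool(
  steps=[
    [[0, 0, 20], 0],
    [[0, 0, 25], 0],
    [[0, 0, 25], 0],
    [[0, 0, 18], 0],
    [[0, 0, 10], 0],
    [[0, 0, 4], 0],
    [[0, 0, 0], 0],
    [[0, 0, 0], 0],
  ],
)

```text
time: 46.67
tool_pos: [0.5217, 0.0842, 0.1002]
tcp_rot: [-1.085, 2.947, -0.0]
wrist_force: [-0.8, 0.3, 0.1]
width: 0.599
```

```bash
python3 - <<'E'
from h import *
go([.520,.0845,.095],220.5)
snap("side","f2s",(280,140,120,90),6)
E
```

```text
t46.67 tcp [521.7  84.2 100.2] x [-0.761 -0.649 -0.001] yawx -139.6 z [ 0.001  0.    -1.   ] F [-0.8  0.3  0.1] w 0.599
delta tool mm [1.1 1.3 5.2]
twist -0.1
```

View pics/f2s.png

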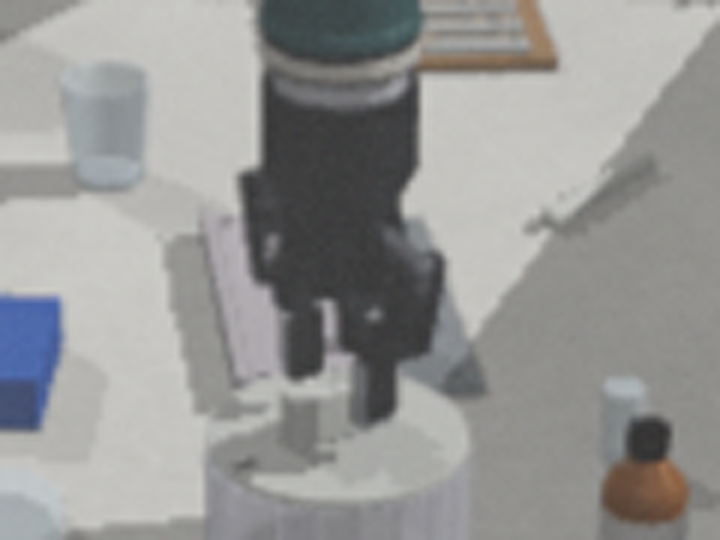

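Fingers straddle the bar. A little lower, then grip.

Request:
drive_tool(
  steps=[
    [[0, 0, 3], 0],
    [[0, 0, 2], 0],
    [[0, 0, 0], 0],
    [[0, 0, 0], 0],
  ],
)

```text
time: 47.05
tool_pos: [0.521, 0.0842, 0.0945]
tcp_rot: [-1.086, 2.947, -0.0]
wrist_force: [-0.6, -0.2, -0.1]
width: 0.601
```

Request:
drive_tool(
  steps=[
    [[0, 0, 0], 0],
    [[0, 0, 0], 0],
    [[0, 0, 0], 0],
    [[0, 0, 0], 0],
    [[0, 0, 0], 0],
    [[0, 0, 0], 0],
  ],
  jaw=0,
  force=50,
)

```text
time: 47.55
tool_pos: [0.521, 0.0843, 0.0945]
tcp_rot: [-1.086, 2.947, 0.0]
wrist_force: [-0.7, 0.7, 2.8]
width: 0.195
```

```bash
python3 - <<'E'
from h import *
st()
E
```

```text
t47.55 tcp [521.   84.3  94.5] x [-0.761 -0.649 -0.   ] yawx -139.5 z [ 0.  0. -1.] F [-0.7  0.7  2.8] w 0.195
```

Request:
drive_tool(
  steps=[
    [[0, 0, -8], 0],
    [[0, 0, -15], 0],
    [[0, 0, -20], 0],
    [[0, 0, -25], 0],
    [[0, 0, -15], 0],
    [[0, 0, -5], 0],
    [[0, 0, 0], 0],
    [[0, 0, 0], 0],
  ],
)

```text
time: 48.22
tool_pos: [0.5203, 0.084, 0.1816]
tcp_rot: [1.086, -2.947, -0.0]
wrist_force: [-0.2, 0.5, -3.0]
width: 0.201
```

```bash
python3 - <<'E'
from h import *
go([.5316,.2373,.170],222.1)
E
```

```text
t48.22 tcp [520.3  84.  181.6] x [-0.761 -0.649  0.001] yawx -139.5 z [-0.001 -0.    -1.   ] F [-0.2  0.5 -3. ] w 0.201
delta tool mm [-108.1  109.3   11.5]
twist -1.6
```

Request:
drive_tool(
  steps=[
    [[-8, 8, 0], 0],
    [[-16, 16, 0], 0],
    [[-20, 20, 0], 0],
    [[-20, 20, 0], 0],
    [[-20, 21, 0], 0],
    [[-16, 16, 0], 0],
    [[-8, 8, 0], -1.6],
    [[0, 0, 0], 0],
  ],
)

```text
time: 48.88
tool_pos: [0.5314, 0.2397, 0.1806]
tcp_rot: [1.134, -2.928, -0.001]
wrist_force: [0.0, -0.0, -2.8]
width: 0.204
```

Request:
drive_tool(
  steps=[
    [[0, 0, 5], 0],
    [[0, 0, 10], 0],
    [[0, 0, 10], 0],
    [[0, 0, 0], 0],
    [[0, 0, 0], 0],
  ],
)

```text
time: 49.3
tool_pos: [0.5311, 0.2358, 0.1554]
tcp_rot: [1.124, -2.93, 0.0]
wrist_force: [-0.4, 0.3, -1.8]
width: 0.202
```

```bash
python3 - <<'E'
from h import *
go([.5316,.2373,.123],222.1)
snap("side","g1s",(270,180,120,90),6)
snap("top","g1",(200,150,120,100),6)
E
```

```text
t49.30 tcp [531.1 235.8 155.4] x [-0.743 -0.669  0.003] yawx -138.0 z [-0.003 -0.001 -1.   ] F [-0.4  0.3 -1.8] w 0.202
delta tool mm [-1.5  0.8 32.4]
twist -0.1
```

View pics/g1s.png

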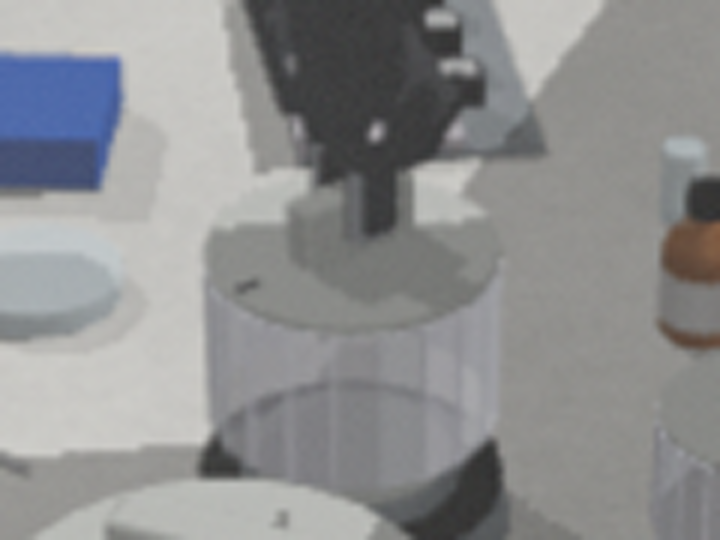

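Request:
drive_tool(
  steps=[
    [[-1, 0.8, 4], 0],
    [[0, 0, 5], 0],
    [[0, 0, 5], 0],
    [[0, 0, 5], 0],
    [[0, 0, 3], 0],
    [[0, 0, 0], 0],
    [[0, 0, 0], 0],
  ],
)

```text
time: 49.98
tool_pos: [0.5322, 0.2383, 0.1348]
tcp_rot: [1.127, -2.931, 0.0]
wrist_force: [-0.8, -0.1, -2.1]
width: 0.201
```

```bash
python3 - <<'E'
from h import *
go([.5316,.2373,.123],222.1)
E
```

```text
t49.98 tcp [532.2 238.3 134.8] x [-0.742 -0.67   0.001] yawx -137.9 z [-0.001 -0.    -1.   ] F [-0.8 -0.1 -2.1] w 0.201
delta tool mm [ 1.1 -0.4 11.8]
twist -0.0
```

Rim around 40 mm, no side force. Continue to the ring.

Request:
drive_tool(
  steps=[
    [[0.5, -0.3, 3], 0],
    [[0, 0, 3], 0],
    [[0, 0, 3], 0],
    [[0, 0, 3], 0],
    [[0, 0, 0], 0],
    [[0, 0, 0], 0],
  ],
)

```text
time: 50.48
tool_pos: [0.5322, 0.2378, 0.1232]
tcp_rot: [1.127, -2.932, 0.0]
wrist_force: [-0.0, -0.3, -1.9]
width: 0.196
```

Request:
drive_tool(
  steps=[
    [[0, 0, 2], 0],
    [[0, 0, 2], 0],
    [[0, 0, 2], 0],
    [[0, 0, 2], 0],
    [[0, 0, 0], 0],
    [[0, 0, 0], 0],
  ],
)

```text
time: 50.98
tool_pos: [0.5326, 0.238, 0.1159]
tcp_rot: [-1.127, 2.932, 0.0]
wrist_force: [-2.9, -0.4, 5.0]
width: 0.199
```

Request:
drive_tool(
  steps=[
    [[0, 0, 2], 0],
    [[0, 0, 2], 0],
    [[0, 0, 2.5], 0],
    [[0, 0, 0], 0],
    [[0, 0, 0], 0],
  ],
)

```text
time: 51.4
tool_pos: [0.5327, 0.2381, 0.1103]
tcp_rot: [-1.127, 2.932, 0.0]
wrist_force: [-4.5, -2.2, 10.0]
width: 0.2
```

Request:
drive_tool(
  steps=[
    [[1, 0, 0.3], 0],
    [[0, 0, 0], 0],
    [[0, 0, 0], 0],
  ],
)

```text
time: 51.65
tool_pos: [0.5326, 0.2379, 0.1106]
tcp_rot: [-1.126, 2.93, 0.001]
wrist_force: [-2.7, 1.0, 10.2]
width: 0.202
```

Request:
drive_tool(
  steps=[
    [[0, 0, 0], 5],
    [[0, 0, 0], 5],
    [[0, 0, 0], 5],
    [[0, 0, 0], 5],
    [[0, 0, 0], 5],
    [[0, 0, 0], 5],
    [[0, 0, 0], 0],
  ],
)

```text
time: 52.23
tool_pos: [0.534, 0.238, 0.1111]
tcp_rot: [-0.325, 3.119, 0.001]
wrist_force: [-0.0, -0.1, 8.4]
width: 0.199
```

Request:
drive_tool(
  steps=[
    [[0, 0, 1], 0],
    [[0, 0, 0], 0],
    [[0, 0, 0], 0],
  ],
)

```text
time: 52.48
tool_pos: [0.534, 0.2379, 0.1102]
tcp_rot: [-0.329, 3.119, 0.002]
wrist_force: [-0.9, -0.5, 10.3]
width: 0.195
```

Request:
drive_tool(
  steps=[
    [[0, 0, 0], 5],
    [[0, 0, 0], 5],
    [[0, 0, 0], 5],
    [[0, 0, 0], 5],
    [[0, 0, 0], 5],
    [[0, 0, 0], 0],
    [[0, 0, 0], 0],
  ],
)

```text
time: 53.07
tool_pos: [0.5341, 0.2381, 0.1103]
tcp_rot: [0.354, 3.116, 0.004]
wrist_force: [-0.0, -1.3, 9.6]
width: 0.203
```

```bash
python3 - <<'E'
from h import *
s,_=st();print(s["torque"].round(2))
E
```

```text
t53.07 tcp [534.1 238.1 110.3] x [-0.975  0.224 -0.005] yawx 167.0 z [ 0.005  0.002 -1.   ] F [-0.  -1.3  9.6] w 0.203
[-0.23  0.29 -0.16]
```

Yaw 167 now; the stop is expected near 162. Turn on in small steps.

Request:
drive_tool(
  steps=[
    [[0, 0, 0], 2],
    [[0, 0, 0], 2],
    [[0, 0, 0], 2],
    [[0, 0, 0], 0],
    [[0, 0, 0], 0],
  ],
)

```text
time: 53.48
tool_pos: [0.5338, 0.2381, 0.1103]
tcp_rot: [0.513, 3.095, 0.004]
wrist_force: [-1.1, 0.2, 10.3]
width: 0.198
```

```bash
python3 - <<'E'
from h import *
s,_=st();print(s["torque"].round(2))
E
```

```text
t53.48 tcp [533.8 238.1 110.3] x [-0.946  0.323 -0.004] yawx 161.2 z [ 0.005  0.001 -1.   ] F [-1.1  0.2 10.3] w 0.198
[-0.14  0.41  0.59]
```

Request:
drive_tool(
  steps=[
    [[0, 0, 0], 1.5],
    [[0, 0, 0], 0],
    [[0, 0, 0], 0],
  ],
)

```text
time: 53.73
tool_pos: [0.533, 0.238, 0.1102]
tcp_rot: [0.553, 3.089, 0.002]
wrist_force: [-3.2, 0.8, 12.3]
width: 0.201
```

```bash
python3 - <<'E'
from h import *
s,_=st();print(s["torque"].round(2))
E
```

```text
t53.73 tcp [533.  238.  110.2] x [-0.938  0.347 -0.003] yawx 159.7 z [ 0.003  0.001 -1.   ] F [-3.2  0.8 12.3] w 0.201
[-0.14  0.75  0.82]
```

Request:
drive_tool(
  steps=[
    [[0, 0, 0], -1],
    [[0, 0, -2], 0],
    [[0, 0, -2], 0],
    [[0, 0, -2], 0],
    [[0, 0, -1], 0],
    [[0, 0, 0], 0],
    [[0, 0, 0], 0],
  ],
)

```text
time: 54.32
tool_pos: [0.5327, 0.2379, 0.1154]
tcp_rot: [0.53, 3.094, 0.003]
wrist_force: [0.6, 3.3, 5.8]
width: 0.197
```

Request:
drive_tool(
  steps=[
    [[0, 0, -1.5], 0],
    [[0, 0, -1.5], 0],
    [[0, 0, 0], 0],
    [[0, 0, 0], 0],
  ],
)

```text
time: 54.65
tool_pos: [0.5323, 0.2378, 0.1165]
tcp_rot: [0.53, 3.095, 0.002]
wrist_force: [4.6, 4.5, -2.7]
width: 0.198
```

Request:
drive_tool(
  steps=[
    [[0, 0, 0.5], 0],
    [[0, 0, 0], 0],
    [[0, 0, 0], 0],
    [[0, 0, 0], 0],
    [[0, 0, 0], 0],
    [[0, 0, 0], 0],
  ],
  jaw=0.6,
)

```text
time: 55.15
tool_pos: [0.5314, 0.237, 0.1169]
tcp_rot: [-0.53, -3.096, 0.0]
wrist_force: [-0.0, -0.3, 0.1]
width: 0.601
```

Request:
drive_tool(
  steps=[
    [[0, 0, -10], 0],
    [[0, 0, -25], 0],
    [[0, 0, -35], 0],
    [[0, 0, -35], 0],
    [[0, 0, -20], 0],
    [[0, 0, 0], 0],
  ],
)

```text
time: 55.65
tool_pos: [0.5351, 0.2386, 0.25]
tcp_rot: [0.529, 3.086, 0.01]
wrist_force: [1.8, 0.4, 1.4]
width: 0.599
```

Request:
drive_tool(
  steps=[
    [[0, -35, 0], 0],
    [[0, -35, 0], 0],
    [[0, -35, 0], 0],
    [[0, -35, 0], 0],
    [[0, -30, 0], 0],
    [[0, 0, 0], 0],
    [[0, 0, 0], 0],
  ],
)

```text
time: 56.23
tool_pos: [0.4744, 0.0757, 0.242]
tcp_rot: [0.535, 3.096, 0.0]
wrist_force: [0.1, -0.2, -0.6]
width: 0.601
```

```bash
python3 - <<'E'
from h import *
st()
snap("side","h1s",(240,130,160,120),5)
snap("top","h1",(200,100,280,200),2.8)
E
```

```text
t56.23 tcp [474.4  75.7 242. ] x [-0.942  0.336 -0.   ] yawx 160.4 z [ 0.  0. -1.] F [ 0.1 -0.2 -0.6] w 0.601
```

View pics/h1s.png

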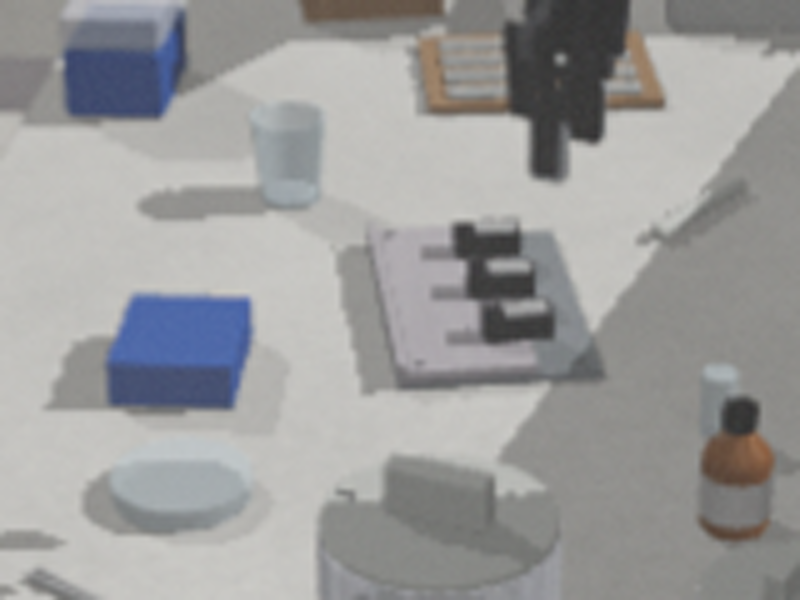

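View pics/h1.png

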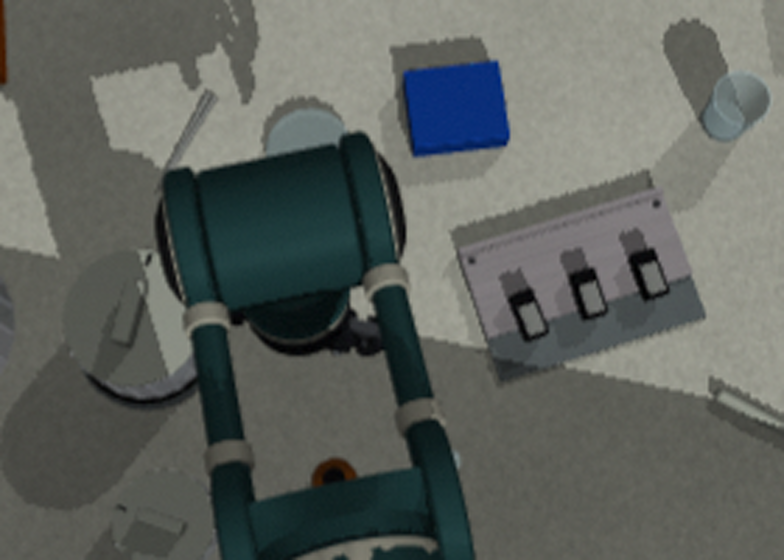

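```bash
python3 - <<'E'
from h import *
a=cv2.cvtColor(cv2.imread("pics/side0.png"),cv2.COLOR_BGR2GRAY)[215:275,295:360].astype(np.float32)
b=cv2.cvtColor(cv2.imread("pics/h1s_raw.png"),cv2.COLOR_BGR2GRAY)[215:275,295:360].astype(np.float32)
a2=cv2.Laplacian(cv2.GaussianBlur(a,(0,0),1),cv2.CV_32F);b2=cv2.Laplacian(cv2.GaussianBlur(b,(0,0),1),cv2.CV_32F)
print("shift px",cv2.phaseCorrelate(a2,b2))
# bar part only
print("bar",cv2.phaseCorrelate(a2[:30,10:50],b2[:30,10:50]))
print("bystanders pixel diff: viewed")
E
```

```text
shift px ((-0.1668537031733166, -0.3158876952570573), 0.7100159844866505)
bar ((-0.2900479505799609, 0.018956968842976707), 0.29446476419766743)
bystanders pixel diff: viewed
```

```bash
python3 -c "
from workcell import bot
print(bot.finish_job())"
```

```text
the job is handed in; nothing more can be done
None
```

I did the whole job and handed it in at about 56 s. No verdict was reported.

- **Cap off:** I pressed it about 6 mm, turned it 60° left, lifted it clear and stood it on the bench. While I worked on the blocks it was knocked about 3 cm aside. I measured it again and picked it up from the new spot.
- **Blocks:** All three were there. I stood them in the trough, let go of them, and tipped each over the step. In both final pictures they lie on the shelf with the steel face up.
- **Cap back on:** I pressed it to about 10 N and turned it right to the end stop, where the twist resistance rose. It held against a gentle upward pull. In the side picture it sits within 0.4 px (under 1 mm) of where it started locked.
- **Other things:** The bystanders in view looked unmoved, judged by eye only. The arm was clear with nothing held at hand-in.

My checks disagreed by 1 to 3 mm, both between the two cameras for the rest and canister, and between the cameras and the measured tool position. I found no failed check.

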